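Clock the air manifold's elbow and blank its outlet

ROBOT

A 7-joint arm with a two-finger parallel gripper is mounted at the origin on the work surface. World frame = base frame: x ahead of the robot, y to its left, z up, the work surface at z = 0. Lengths are in m, angles in rad, forces in N, time in s.
With the tool pointing down it reaches from about 0.425 to 0.875 m from the base axis. Payload 4.7 kg.
Tool frame: the origin (TCP) lies at the very end of the fingers, on their centre line; the grasp point (between the pads) lies ctrl.grasp_offset behind it (ctrl.grasp_offset is the distance from the TCP to the grasp point, in m); z points along the fingers, y is the direction in which the jaws open and shut (so a half turn about z gives the same grasp; the last joint's range is limited). The gripper opens to 87 mm and grips with 3 to 60 N. Pads are 19 mm wide; open, the fingers measure 117 mm over their backs; the gripper's body (75 mm by 190 mm) begins 51 mm behind the grasp point.
Start: joints at [1.224, 0.321, -0.07, 1.45, 0.023, 1.371, -0.057], TCP at [0.229, -0.608, 0.223] pointing down, gripper open.
Joint ranges: [-2.86, 2.86], [-0.3, 2.09], [-1.38, 1.24], [0.06, 2.45], [-1.56, 4.7], [0.09, 2.05], [-2.69, 2.69]. Speed limits (rad/s): [2.57, 2.57, 3.14, 3.14, 3.14, 3.14, 3.14].

INTERFACE

Orientations are given as a rotation vector (axis times angle).
In Python, from bench import ctrl gives the robot as it stands.
- The arm moves only by the tool step_arm, never from a script. Its argument "plan" is a list of rows, each an object of numbers: "x", "y", "z": the shift along the tool's x, y, z in m; "wx", "wy", "wz": the turn, a rotation vector about the tool's x, y, z in degrees; "jaw": the closure, from -1 (fully open) to 1 (shut). In form: [{"x": .., "y": .., "z": .., "wx": .., "wy": .., "wz": .., "jaw": ..}, ...]. A call has 1 to 20 rows; each row is the pose to reach, as a shift and turn from the pose commanded when the call began, along the tool's axes at that moment; what a row does not reach only later rows make up. A row lasts 1/10 s, in which the tool goes at most 50 mm and 8.59 degrees, less where a joint would pass 70% of its speed; a pose out of reach is approached as far as the arm can. A call with a gripper value outside its range is refused whole. The fingers move at their own pace and stop on an object; "newtons" is the grip in N (left out, the last holds). Time passes only in rows, so rows that repeat a pose let the fingers close. It gives the time, the measured TCP pose, the force and the opening at its end, in the units of the state.
- ctrl.get_state(): the state, without advancing time (a new reading comes with each control period).
- ctrl.get_image(name): name is "scene" or "side" or "wrist"; returns the picture (400x640x3 uint8, blue, green, red); there is no depth.
- ctrl.camera_params(name): a dict with "camera_matrix" (3x3 intrinsics, pixels), "k1" (the pictures are not rectified: a ray, as slopes to the right and down, at radius r is drawn at 1 + k1 r^2 times it, then the intrinsics apply), "rvec" (rotation vector, rad) and "tvec" (3), from world to camera coordinates, as OpenCV has them; the wrist camera has in their place "tool_from_camera" (4x4, takes a point from camera to tool coordinates, whose origin is the TCP and whose axes are the flange's). Camera axes: x right, y down, z forward; pixel columns grow to the right and rows downward; lengths in m; the calibration is good to about 2 mm. A picture is of the moment at which its call begins: read the wrist's pose just before it. camera_params takes no time and is no camera call.
- ctrl.close_job(): hands the job in, once; it reports no verdict.
The state is a dict: "time": time; "joint_positions": joint angles; "qd": joint speeds; "joint_torque": joint torques, N m; "position": TCP position; "tool_rot": TCP orientation; "ft_force": force on the tool from outside, world axes, zero at the start; "torque": the same for the moment, N m; "grip_width": opening from 0.0 (shut) to 1.0 (fully open).
Only numpy, scipy, OpenCV 4.12 (cv2) and the standard library are available. Lean on these libraries where they do the work, as an engineer would, in place of code of your own. Each camera call takes 0.05 s, during which the arm holds its last target. There are 200 camera calls.

TASK

On the bench air manifold, screw the middle brass elbow down clockwise until it is tight on its rubber seal and its outlet points straight out of the front, like the elbow next to it; once the seal has gone tight, never wrench it past the front. Then push the red plug gently and fully home into that outlet, let go, and leave the other things on the bench alone.

Things in the scene. Friction and masses are not known exactly. Their poses are not given: they have to be found in the camera images.
- manifold: Aluminium air manifold fixed to the bench: bar 44 x 44 mm, 340 mm long along its y, on two feet; top 60 mm up, with three bosses. Origin: centre of its underside, z up. Its FRONT is the -x side (towards the robot, within 15 degrees). At y -105 mm a brass blanking plug 86 mm high; at the +y end a valve with red lever (71 mm high, to y +260) and on the front at y 152 a gauge (60 mm high).
- boss (a point): Centre of the top of the manifold's middle boss (36 mm wide), 66 mm above the bench, on the vertical screw axis of the middle elbow. Axes as the manifold.
- neighbour (a point): Centre of the square body of the neighbouring elbow, 105 mm to the manifold's +y: same kind, finished, outlet straight to the front (-x). Its top is 113 mm above the bench. Leave alone.
- elbow_body (a point): The middle brass elbow, hand-started in the boss. Point: on the screw axis at the centre of its square body (24 x 24 mm across flats, 26 mm high, clear for fingers to 18 mm below this point, where a 30 mm hex collar is). -x points out of the outlet, z up. Outlet: level tube 24 mm outside, flush with two flats. Right-hand thread, 1.8 mm a turn, clockwise from above goes down; stays where left.
- outlet (a point): Centre of the mouth of the middle elbow's outlet, 37 mm from the screw axis, axes as the elbow (-x points out). Bore 13.6 mm in diameter, 25 mm deep, level, open only here. At the start it may point almost any way.
- seal: Rubber-faced washer, 31 mm outside, 3 mm thick, round the stem under the elbow's collar (origin: underside). The elbow first runs free (0.05 Nm); somewhere in its first turn, unseen and different each time, it meets the seal, and over the next quarter turn the torque climbs and stays at 0.6 to 0.9 Nm (60 N of grip holds it). Facing front while still free is loose: go round again. Right is the first time front with the torque up.
- plug_grip (a point): Red plastic blanking plug, lying on the bench to one side in front of the manifold (a brass hose tail lies on the other side). Point: centre of its square grip, 32 mm long (x), 22 x 22 mm across, 11 mm above the bench at the start. +x points to its nose: a round shank 12 mm in diameter, 22 mm long, its last 3 mm tapered, starts at the +x end of the grip. z up. About 25 g.
- plug_shoulder (a point): Centre of the plug's shoulder, where the shank leaves the grip: 16 mm along +x from the centre of the grip. Plug fully home: shank in the bore, shoulder against the mouth, this point on outlet.
- drill_a: Green pistol air drill, 180 mm long, 44 mm high, lying on its side on the right. Bystander: leave alone. Origin: its underside.
- spanner: Steel spanner, 200 mm long, on the left. Bystander: leave alone. Origin: its underside.
- hose_tail: Brass hose tail lying to one side in front of the manifold, opposite the plug: square grip 32 x 22 x 22 mm with a barbed tail along +x. Bystander: leave alone. Origin: its underside.
Not all that is in view belongs to the job. Of the things that look like the part that bears plug_grip, take the one that is nearest to the robot's base at the start.

How it is judged:
By the outcome, as a careful person would: the job done as asked, in the order asked, and still so for the second after the job is handed in, with the robot touching nothing.
It also fails if it takes over 72 s, if anything falls off the work surface, if the arm or the gripper's body presses on something with over 40 N, if the wrist force passes 120 N, or if a joint passes its speed limit or range.

## Working session

There is one attempt and no reset: what is moved stays moved. The work goes in short steps, Python scripts to look and compute and a tool call to move; the robot and the scene stay as the last step left them, time stands still between calls to the robot, and variables do not carry over. Pictures are saved under pics/ and viewed, about 8 in all and at most 12, crops included, and the job is handed in when it is done.

Besides the shell and the picture viewer there is one more tool, called after ">>>" by a JSON object that holds its "fn" and its "kwargs", one argument or row to a line. step_arm: Moves the arm, as the interface text tells. Its arguments: {"type":"object","properties":{"plan":{"type":"array"},"newtons":{"type":"number"}},"required":["plan"]}

```bash
mkdir -p pics; ls; cat > h.py <<'E'
import numpy as np,cv2
from scipy.spatial.transform import Rotation as R
from bench import ctrl
def snap(n,f,crop=None,s=1):
    im=ctrl.get_image(n)
    cv2.imwrite('pics/raw_'+f,im)
    if crop: x0,y0,x1,y1=crop; im=cv2.resize(im[y0:y1,x0:x1],None,fx=s,fy=s,interpolation=cv2.INTER_CUBIC)
    cv2.imwrite('pics/'+f,im)
def cam(n,st=None):
    p=ctrl.camera_params(n);K=np.array(p['camera_matrix'])
    if n=='wrist':
        T=np.array(p['tool_from_camera']);st=st or ctrl.get_state()
        Rt=R.from_rotvec(st['tool_rot']).as_matrix()
        Rw=Rt@T[:3,:3];c=Rt@T[:3,3]+np.array(st['position'])
        return K,p['k1'],Rw,c
    Rc=R.from_rotvec(np.ravel(p['rvec'])).as_matrix()
    return K,p['k1'],Rc.T,-Rc.T@np.ravel(p['tvec'])
def ray(C,u,v):
    K,k,Rw,c=C
    d=np.array([(u-K[0,2])/K[0,0],(v-K[1,2])/K[1,1]]);x=d.copy()
    for _ in range(30): x=d/(1+k*(x@x))
    return c,Rw@np.array([*x,1])
def atz(C,u,v,z):
    c,d=ray(C,u,v);return c+d*(z-c[2])/d[2]
def proj(C,P):
    K,k,Rw,c=C
    q=Rw.T@(np.array(P)-c);x=q[:2]/q[2];x=x*(1+k*(x@x))
    return np.array([K[0,0]*x[0]+K[0,2],K[1,1]*x[1]+K[1,2]])
def toolshift(P,st=None):
    st=st or ctrl.get_state()
    return R.from_rotvec(st['tool_rot']).as_matrix().T@(np.array(P)-np.array(st['position']))
E
python3 - <<'E'
from h import *
snap('scene','scene.png');snap('side','side.png');snap('wrist','wrist.png')
im=np.vstack([cv2.imread('pics/raw_scene.png')])
st=ctrl.get_state();print(st);print(ctrl.grasp_offset)
for n in('scene','side','wrist'):
    C=cam(n);print(n,C[3],C[2][:,2],C[1],C[0][0,0])
E
```

```text
pics
{'time': 0.15, 'joint_positions': array([ 1.22412546,  0.32164551, -0.07009719,  1.45140465,  0.0226304 ,
        1.37083268, -0.05688085]), 'qd': array([ 1.81432122e-03, -2.13727029e-03, -8.14605316e-04, -4.59285069e-03,
       -5.12237261e-04, -7.06420370e-05, -6.33906047e-04]), 'joint_torque': array([ 1.03600030e-04, -4.91794610e+01, -4.04383549e-01, -3.12877965e+01,
       -6.37981994e-02,  4.04126232e-02,  1.36626031e-04]), 'position': array([ 0.22924629, -0.6077669 ,  0.22171262]), 'tool_rot': array([-3.08917092e+00, -5.63463472e-01,  5.99501976e-04]), 'ft_force': array([0.18043079, 0.39258074, 0.17331383]), 'torque': array([0.01894748, 0.07045897, 0.00373552]), 'grip_width': 0.999701047684254}
0.0187
scene [0.98958799 0.45687046 0.95833885] [-0.4527236  -0.3876118  -0.80299343] 0.02484904610964047 418.17732774872
side [-0.08195745  0.73065909  0.85297576] [ 0.47210933 -0.58570158 -0.65883718] -0.07737072367836792 390.3736322017694
wrist [ 0.30012977 -0.58007745  0.3837001 ] [-0.25910649 -0.09606248 -0.96105974] 0.00290953763825588 292.62871547560246
```

View pics/scene.png

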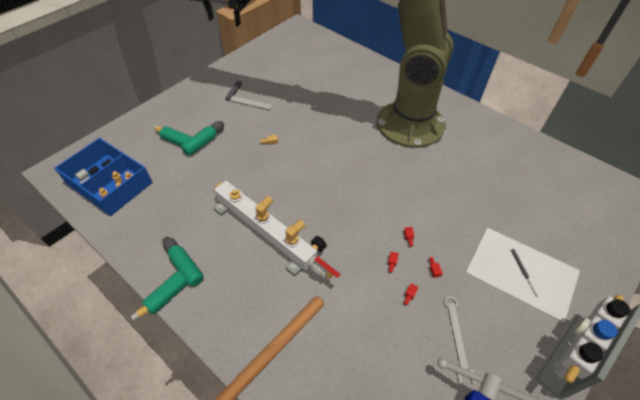

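View pics/side.png

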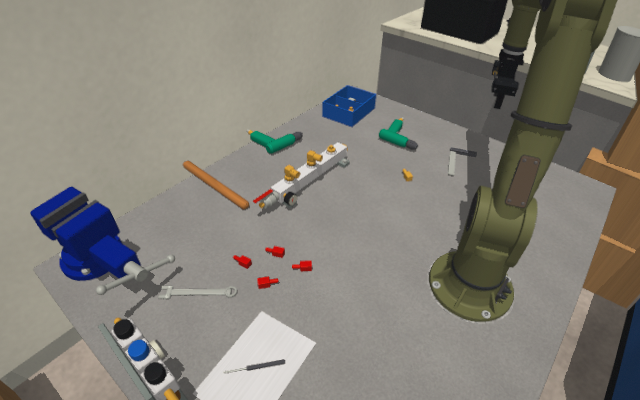

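The scene camera shows four red plugs, at about (409,237), (393,261), (435,267) and (411,293), a brass hose tail at (269,140), and the manifold with its elbows at (263,209) middle and (294,232) neighbour. Next I'll take closer crops and compute distances to the base.

```bash
python3 - <<'E'
from h import *
a=cv2.imread('pics/raw_scene.png');b=cv2.imread('pics/raw_side.png')
def c(im,x0,y0,w,h,s): return cv2.resize(im[y0:y0+h,x0:x0+w],None,fx=s,fy=s,interpolation=cv2.INTER_CUBIC)
# each 400x300
out=np.vstack([np.hstack([c(a,205,175,100,75,4),c(a,370,220,100,75,4)]),np.hstack([c(b,255,130,100,75,4),c(b,225,235,100,75,4)])])
cv2.imwrite('pics/crops.png',out)
S=cam('scene');D=cam('side')
for uv in [(409,237),(393,261),(435,267),(411,293)]: p=atz(S,*uv,.011);print('scene',uv,p.round(3),np.hypot(*p[:2]).round(3))
for uv in [(243,261),(267,282),(275,251),(303,266)]: p=atz(D,*uv,.011);print('side',uv,p.round(3),np.hypot(*p[:2]).round(3))
E
```

```text
scene (409, 237) [0.384 0.249 0.011] 0.457
scene (393, 261) [0.471 0.259 0.011] 0.538
scene (435, 267) [0.415 0.349 0.011] 0.542
scene (411, 293) [0.515 0.343 0.011] 0.618
side (243, 261) [0.512 0.342 0.011] 0.615
side (267, 282) [0.412 0.348 0.011] 0.539
side (275, 251) [0.471 0.259 0.011] 0.538
side (303, 266) [0.376 0.247 0.011] 0.45
```

View pics/crops.png

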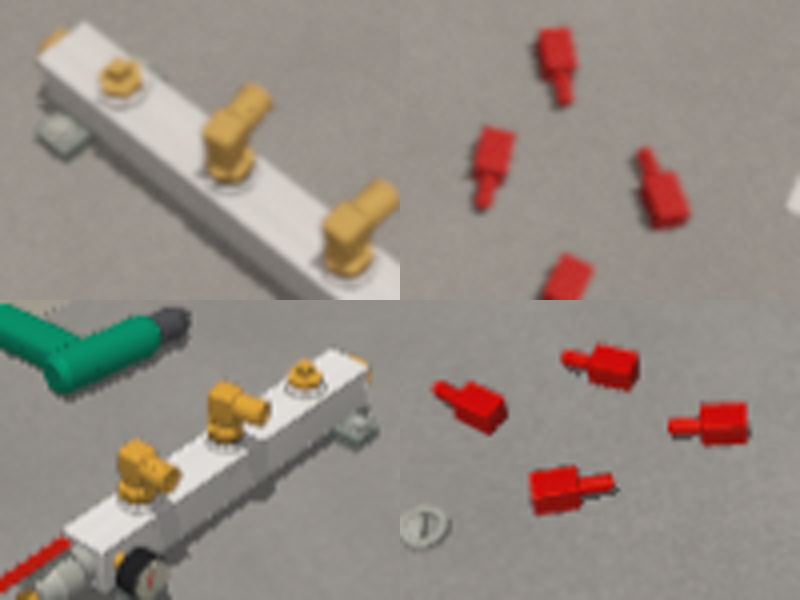

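The crops show that the target is the plug at scene (409,232). It is nearest the base at 0.45 m, with its nose pointing away from the base. The middle elbow already points roughly front, but it is loose. Now I'll locate the manifold.

```bash
python3 - <<'E'
from h import *
S=cam('scene');D=cam('side')
def tri(a,b):
    (c1,d1),(c2,d2)=ray(S,*a),ray(D,*b)
    A=np.stack([d1,-d2],1);t=np.linalg.lstsq(A,c2-c1,rcond=None)[0]
    p,q=c1+t[0]*d1,c2+t[1]*d2;return (p+q)/2,np.linalg.norm(p-q)
for n,a,b,z in [('neigh',(291.7,230.5),(288,168),.113),('mid',(261.2,206.7),(310.5,152),.114),('blank',(235.5,191.5),(331.7,146),.086)]:
    print(n,tri(a,b)[0].round(4),tri(a,b)[1].round(4),atz(S,*a,z).round(4),atz(D,*b,z).round(4))
for n,a,b in [('plug grip top','',''),]:
    g=atz(S,409,232,.018);nz=atz(S,411.5,244.5,.011);print(g,nz)
    g=atz(D,225+323/4,235+123/4,.014);nz=atz(D,225+270/4,235+127/4,.011);print(g,nz)
st=ctrl.get_state();print(R.from_rotvec(st['tool_rot']).as_matrix().round(3))
print(toolshift([.75,0,.3]))
E
```

```text
neigh [0.6177 0.047  0.1071] 0.0001 [0.6203 0.0497 0.113 ] [0.6122 0.0524 0.113 ]
mid [ 0.6179 -0.0586  0.111 ] 0.0025 [ 0.6198 -0.0554  0.114 ] [ 0.6154 -0.0572  0.114 ]
blank [ 0.6143 -0.1656  0.0807] 0.0045 [ 0.6178 -0.1592  0.086 ] [ 0.6103 -0.1627  0.086 ]
[0.37517675 0.24166033 0.018     ] [0.39884943 0.26693431 0.011     ]
[0.36921101 0.24361593 0.014     ] [0.39569336 0.26774597 0.011     ]
[[ 0.936  0.353 -0.001]
 [ 0.353 -0.936  0.001]
 [-0.    -0.001 -1.   ]]
[ 0.70178397 -0.38489191 -0.07779088]
```

>>> {"fn": "step_arm", "kwargs": {
  "plan": [
    {"x": 0.04, "y": -0.027, "z": 0.002, "wz": -8},
    {"x": 0.08, "y": -0.054, "z": 0.004, "wz": -16},
    {"x": 0.12, "y": -0.081, "z": 0.006, "wz": -24},
    {"x": 0.16, "y": -0.108, "z": 0.008, "wz": -32},
    {"x": 0.2, "y": -0.135, "z": 0.01, "wz": -40},
    {"x": 0.24, "y": -0.162, "z": 0.012, "wz": -48},
    {"x": 0.28, "y": -0.19, "z": 0.014, "wz": -56},
    {"x": 0.32, "y": -0.217, "z": 0.016, "wz": -64},
    {"x": 0.36, "y": -0.244, "z": 0.018, "wz": -72},
    {"x": 0.4, "y": -0.271, "z": 0.02, "wz": -80},
    {"x": 0.44, "y": -0.298, "z": 0.022, "wz": -88},
    {"x": 0.48, "y": -0.325, "z": 0.022, "wz": -96},
    {"x": 0.52, "y": -0.353, "z": 0.022, "wz": -104},
    {"x": 0.55, "y": -0.373, "z": 0.022, "wz": -112},
    {"x": 0.558, "y": -0.379, "z": 0.022, "wz": -120},
    {"x": 0.558, "y": -0.379, "z": 0.022, "wz": -128},
    {"x": 0.558, "y": -0.379, "z": 0.022, "wz": -136},
    {"x": 0.558, "y": -0.379, "z": 0.022, "wz": -144},
    {"x": 0.558, "y": -0.379, "z": 0.022, "wz": -152},
    {"x": 0.558, "y": -0.379, "z": 0.022, "wz": -159.3}
  ]
}}

```text
validation failed for argument at $.pl...
```

```bash
python3 - <<'E'
from h import *
st=ctrl.get_state();print(st['time'],st['position'],st['joint_positions'].round(2),st['ft_force'],st['torque'],R.from_rotvec(st['tool_rot']).as_matrix().round(3))
snap('wrist','w1.png')
C=cam('wrist',st)
for P in [(.617,-.057,.113),(.58,-.057,.1),(.617,.048,.113),(.58,.048,.1),(.617,-.162,.086)]: print(P,proj(C,P).round(0))
E
```

```text
0.15 [ 0.22924629 -0.6077669   0.22171262] [ 1.22  0.32 -0.07  1.45  0.02  1.37 -0.06] [0.18043079 0.39258074 0.17331383] [0.01894748 0.07045897 0.00373552] [[ 0.936  0.353 -0.001]
 [ 0.353 -0.936  0.001]
 [-0.    -0.001 -1.   ]]
(0.617, -0.057, 0.113) [ -613. -1128.]
(0.58, -0.057, 0.1) [-486. -847.]
(0.617, 0.048, 0.113) [-1003. -1393.]
(0.58, 0.048, 0.1) [ -787. -1031.]
(0.617, -0.162, 0.086) [-200. -745.]
```

View pics/w1.png

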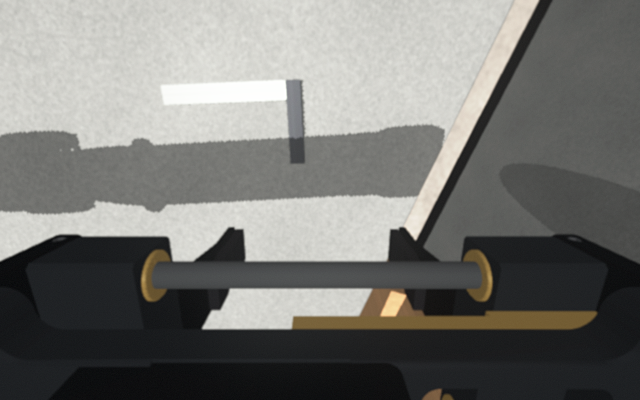

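The move was refused before the arm moved, so this picture shows only the start view (fingers near (225,270) and (410,270)). The rows probably need all seven fields, so I'll supply them.

>>> {"fn": "step_arm", "kwargs": {
  "plan": [
    {"x": 0.04, "y": -0.027, "z": 0.002, "wx": 0, "wy": 0, "wz": -8, "jaw": -1},
    {"x": 0.12, "y": -0.081, "z": 0.006, "wx": 0, "wy": 0, "wz": -24, "jaw": -1},
    {"x": 0.558, "y": -0.379, "z": 0.022, "wx": 0, "wy": 0, "wz": -159.3, "jaw": -1},
    {"x": 0.558, "y": -0.379, "z": 0.022, "wx": 0, "wy": 0, "wz": -159.3, "jaw": -1},
    {"x": 0.558, "y": -0.379, "z": 0.022, "wx": 0, "wy": 0, "wz": -159.3, "jaw": -1},
    {"x": 0.558, "y": -0.379, "z": 0.022, "wx": 0, "wy": 0, "wz": -159.3, "jaw": -1},
    {"x": 0.558, "y": -0.379, "z": 0.022, "wx": 0, "wy": 0, "wz": -159.3, "jaw": -1},
    {"x": 0.558, "y": -0.379, "z": 0.022, "wx": 0, "wy": 0, "wz": -159.3, "jaw": -1},
    {"x": 0.558, "y": -0.379, "z": 0.022, "wx": 0, "wy": 0, "wz": -159.3, "jaw": -1},
    {"x": 0.558, "y": -0.379, "z": 0.022, "wx": 0, "wy": 0, "wz": -159.3, "jaw": -1},
    {"x": 0.558, "y": -0.379, "z": 0.022, "wx": 0, "wy": 0, "wz": -159.3, "jaw": -1},
    {"x": 0.558, "y": -0.379, "z": 0.022, "wx": 0, "wy": 0, "wz": -159.3, "jaw": -1},
    {"x": 0.558, "y": -0.379, "z": 0.022, "wx": 0, "wy": 0, "wz": -159.3, "jaw": -1},
    {"x": 0.558, "y": -0.379, "z": 0.022, "wx": 0, "wy": 0, "wz": -159.3, "jaw": -1},
    {"x": 0.558, "y": -0.379, "z": 0.022, "wx": 0, "wy": 0, "wz": -159.3, "jaw": -1},
    {"x": 0.558, "y": -0.379, "z": 0.022, "wx": 0, "wy": 0, "wz": -159.3, "jaw": -1},
    {"x": 0.558, "y": -0.379, "z": 0.022, "wx": 0, "wy": 0, "wz": -159.3, "jaw": -1},
    {"x": 0.558, "y": -0.379, "z": 0.022, "wx": 0, "wy": 0, "wz": -159.3, "jaw": -1},
    {"x": 0.558, "y": -0.379, "z": 0.022, "wx": 0, "wy": 0, "wz": -159.3, "jaw": -1},
    {"x": 0.558, "y": -0.379, "z": 0.022, "wx": 0, "wy": 0, "wz": -159.3, "jaw": -1}
  ]
}}

```text
time: 2.2
position: [0.6176, -0.0567, 0.2002]
tool_rot: [-0.001, -3.141, -0.0]
ft_force: [-0.5, 0.1, -0.4]
grip_width: 1.001
```

```bash
python3 - <<'E'
from h import *
st=ctrl.get_state();print(st['position'],st['joint_positions'].round(2),st['torque'],R.from_rotvec(st['tool_rot']).as_matrix().round(3))
snap('wrist','w2.png')
C=cam('wrist',st)
for P in [(.617,-.057,.113),(.58,-.057,.1),(.617,.048,.113),(.58,.048,.1),(.617,-.162,.086)]: print(P,proj(C,P).round(0))
E
```

```text
[ 0.61755706 -0.05674774  0.20022362] [ 0.68  0.37 -0.8   1.54  0.27  1.35  1.43] [ 0.09650497 -0.15701135 -0.03094824] [[-1.     0.    -0.001]
 [ 0.     1.     0.   ]
 [ 0.001  0.    -1.   ]]
(0.617, -0.057, 0.113) [315. 201.]
(0.58, -0.057, 0.1) [315. 158.]
(0.617, 0.048, 0.113) [433. 201.]
(0.58, 0.048, 0.1) [432. 157.]
(0.617, -0.162, 0.086) [207. 193.]
```

View pics/w2.png

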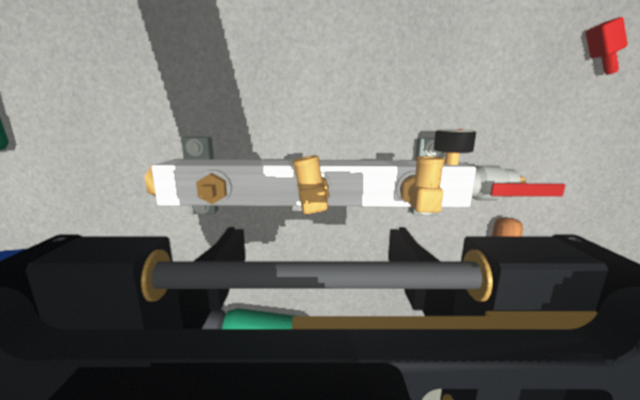

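The wrist picture shows the middle elbow at (314,200) with its outlet at (307,158), the neighbour at (429,200) pointing straight up the image, and the blanking plug at (211,188). I'll enlarge it to get the angles.

```bash
python3 - <<'E'
from h import *
a=cv2.imread('pics/w2.png')[145:223,190:450];cv2.imwrite('pics/w2c.png',cv2.resize(a,None,fx=3.07,fy=3.07,interpolation=cv2.INTER_CUBIC))
E
```

```text
(no output)
```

View pics/w2c.png

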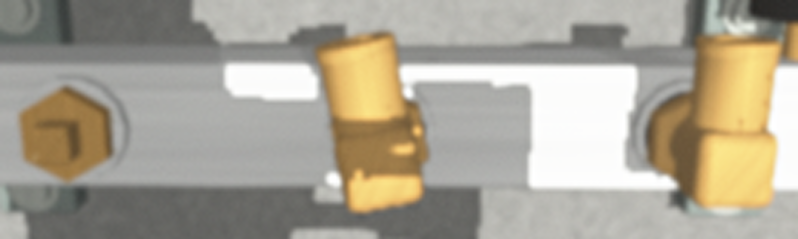

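```bash
python3 - <<'E'
from h import *
st=ctrl.get_state();C=cam('wrist',st)
f=lambda x,y:(190+x/3.07,145+y/3.07)
for z in (.113,.115):
  m=atz(C,*f(382,171),z);mo=atz(C,*f(357,42),z-.001)
  n=atz(C,*f(734,170),.113);no=atz(C,*f(739,42),.112)
  print(m,mo,n,no,(m-n)[:2],np.linalg.norm((m-n)[:2]))
  for a,b in((m,mo),(n,no)): d=b-a;print(np.degrees(np.arctan2(-d[1],-d[0])),np.linalg.norm(d))
print(atz(C,*f(57,143),.086))
# manifold edges at z=.06: front edge & back
for p in [(10,63),(630,63),(10,185),(630,187)]: print(atz(C,*f(*p),.06))
E
```

```text
[ 0.61654962 -0.0572152   0.113     ] [ 0.57920974 -0.06403377  0.112     ] [0.61654016 0.04471955 0.113     ] [0.57952502 0.04264126 0.112     ] [ 9.46689534e-06 -1.01934755e-01] 0.10193475558200309
10.348644360034875 0.037970508927616345
3.213611677954581 0.03708691534922582
[ 0.61594872 -0.05720083  0.115     ] [ 0.57890959 -0.06396497  0.114     ] [0.61654016 0.04471955 0.113     ] [0.57952502 0.04264126 0.112     ] [-0.00059144 -0.10192038] 0.10192209769692502
10.349386565099167 0.03766498051289888
3.213611677954581 0.03708691534922582
[ 0.61506301 -0.16074316  0.086     ]
[ 0.5938454  -0.18364585  0.06      ]
[0.59443067 0.02678014 0.06      ]
[ 0.63724808 -0.18881441  0.06      ]
[0.6386248  0.02995332 0.06      ]
```

The elbow sits about 9° anticlockwise of front, with its axis at (0.6165, -0.057). The manifold's yaw is about -0.3°. I'll descend and grip.

>>> {"fn": "step_arm", "kwargs": {
  "plan": [
    {"x": 0.001, "y": 0, "z": 0.04, "wx": 0, "wy": 0, "wz": -5, "jaw": -1},
    {"x": 0.001, "y": 0, "z": 0.08, "wx": 0, "wy": 0, "wz": -9, "jaw": -1},
    {"x": 0.001, "y": 0, "z": 0.105, "wx": 0, "wy": 0, "wz": -9, "jaw": -1},
    {"x": 0.001, "y": 0, "z": 0.113, "wx": 0, "wy": 0, "wz": -9, "jaw": -1},
    {"x": 0.001, "y": 0, "z": 0.113, "wx": 0, "wy": 0, "wz": -9, "jaw": -1},
    {"x": 0.001, "y": 0, "z": 0.113, "wx": 0, "wy": 0, "wz": -9, "jaw": 0.3},
    {"x": 0.001, "y": 0, "z": 0.113, "wx": 0, "wy": 0, "wz": -9, "jaw": 1},
    {"x": 0.001, "y": 0, "z": 0.113, "wx": 0, "wy": 0, "wz": -9, "jaw": 1},
    {"x": 0.001, "y": 0, "z": 0.113, "wx": 0, "wy": 0, "wz": -9, "jaw": 1},
    {"x": 0.001, "y": 0, "z": 0.113, "wx": 0, "wy": 0, "wz": -9, "jaw": 1},
    {"x": 0.001, "y": 0, "z": 0.113, "wx": 0, "wy": 0, "wz": -9, "jaw": 1},
    {"x": 0.001, "y": 0, "z": 0.113, "wx": 0, "wy": 0, "wz": -9, "jaw": 1}
  ],
  "newtons": 50
}}

```text
time: 3.45
position: [0.6167, -0.0566, 0.0876]
tool_rot: [0.246, -3.132, 0.0]
ft_force: [0.0, -0.5, 0.0]
grip_width: 0.449
```

```bash
python3 - <<'E'
from h import *
st=ctrl.get_state();print(st['time'],st['position'],st['joint_positions'].round(2),st['ft_force'].round(2),st['torque'].round(3),st['grip_width']*87)
E
```

```text
3.45 [ 0.61669821 -0.05664005  0.08755607] [ 0.67  0.47 -0.79  1.67  0.36  1.16  1.52] [ 0.02 -0.47  0.  ] [ 0.086 -0.117 -0.036] 39.102816087700404
```

>>> {"fn": "step_arm", "kwargs": {
  "plan": [
    {"x": 0, "y": 0, "z": 0, "wx": 0, "wy": 0, "wz": 0, "jaw": 1},
    {"x": 0, "y": 0, "z": 0, "wx": 0, "wy": 0, "wz": 0, "jaw": 1},
    {"x": 0, "y": 0, "z": 0, "wx": 0, "wy": 0, "wz": 0, "jaw": 1},
    {"x": 0, "y": 0, "z": 0, "wx": 0, "wy": 0, "wz": 0, "jaw": 1},
    {"x": 0, "y": 0, "z": 0, "wx": 0, "wy": 0, "wz": 0, "jaw": 1},
    {"x": 0, "y": 0, "z": 0, "wx": 0, "wy": 0, "wz": 0, "jaw": 1}
  ]
}}

```text
time: 4.05
position: [0.617, -0.0591, 0.0876]
tool_rot: [-0.243, 3.132, -0.005]
ft_force: [1.6, -5.6, -0.6]
grip_width: 0.269
```

```bash
python3 - <<'E'
from h import *
st=ctrl.get_state();print(st['time'],st['position'],st['joint_positions'].round(2),st['ft_force'].round(2),st['torque'].round(3),st['grip_width']*87)
snap('wrist','w3.png')
E
```

```text
4.05 [ 0.61699552 -0.05911419  0.08757144] [ 0.67  0.47 -0.78  1.66  0.36  1.16  1.52] [ 1.56 -5.61 -0.64] [-1.11  -0.295  0.002] 23.381826250871296
```

The grip is on (23.4 mm, flush). The elbow pushed the arm 2.4 mm in -y, so the true axis is at y ≈ -0.059. I'll shift the command to match and start turning.

>>> {"fn": "step_arm", "kwargs": {
  "plan": [
    {"x": 0, "y": -0.0025, "z": 0, "wx": 0, "wy": 0, "wz": 0, "jaw": 1},
    {"x": 0, "y": -0.0025, "z": 0, "wx": 0, "wy": 0, "wz": 0, "jaw": 1},
    {"x": 0, "y": -0.0025, "z": 4e-05, "wx": 0, "wy": 0, "wz": 8, "jaw": 1},
    {"x": 0, "y": -0.0025, "z": 8e-05, "wx": 0, "wy": 0, "wz": 16, "jaw": 1},
    {"x": 0, "y": -0.0025, "z": 0.00012, "wx": 0, "wy": 0, "wz": 24, "jaw": 1},
    {"x": 0, "y": -0.0025, "z": 0.00016, "wx": 0, "wy": 0, "wz": 32, "jaw": 1},
    {"x": 0, "y": -0.0025, "z": 0.0002, "wx": 0, "wy": 0, "wz": 40, "jaw": 1},
    {"x": 0, "y": -0.0025, "z": 0.0002, "wx": 0, "wy": 0, "wz": 40, "jaw": 1}
  ],
  "newtons": 60
}}

```text
time: 4.9
position: [0.6171, -0.0596, 0.0873]
tool_rot: [0.841, 3.026, -0.002]
ft_force: [-0.2, -3.5, 0.7]
grip_width: 0.269
```

```bash
cat >s.py <<'E'
from h import *
st=ctrl.get_state();m=R.from_rotvec(st['tool_rot']).as_matrix()
print('t %.2f'%st['time'],st['position'].round(4),'yaw %.2f'%np.degrees(np.arctan2(m[1,0],m[0,0])),'tilt',m[:2,2].round(3),st['joint_positions'].round(2),'F',st['ft_force'].round(2),'M',st['torque'].round(3),'g %.1f'%(st['grip_width']*87))
E
python3 s.py
```

```text
t 4.90 [ 0.6171 -0.0596  0.0873] yaw 148.94 tilt [ 0.    -0.001] [ 0.57  0.43 -0.65  1.67  0.29  1.14  0.87] F [-0.18 -3.5   0.74] M [-0.789 -0.238 -0.051] g 23.4
```

>>> {"fn": "step_arm", "kwargs": {
  "plan": [
    {"x": -0.0005, "y": -0.0009, "z": 4e-05, "wx": 0, "wy": 0, "wz": 8, "jaw": 1},
    {"x": -0.0005, "y": -0.0009, "z": 8e-05, "wx": 0, "wy": 0, "wz": 16, "jaw": 1},
    {"x": -0.0005, "y": -0.0009, "z": 0.00012, "wx": 0, "wy": 0, "wz": 24, "jaw": 1},
    {"x": -0.0005, "y": -0.0009, "z": 0.00016, "wx": 0, "wy": 0, "wz": 32, "jaw": 1},
    {"x": -0.0005, "y": -0.0009, "z": 0.0002, "wx": 0, "wy": 0, "wz": 40, "jaw": 1},
    {"x": -0.0005, "y": -0.0009, "z": 0.00025, "wx": 0, "wy": 0, "wz": 48, "jaw": 1},
    {"x": -0.0005, "y": -0.0009, "z": 0.00025, "wx": 0, "wy": 0, "wz": 48, "jaw": 1}
  ]
}}

```text
time: 5.6
position: [0.617, -0.06, 0.0871]
tool_rot: [1.995, 2.426, -0.001]
ft_force: [-1.2, -2.3, 0.5]
grip_width: 0.27
```

```bash
python3 s.py
```

```text
t 5.60 [ 0.617  -0.06    0.0871] yaw 101.13 tilt [-0. -0.] [ 0.46  0.4  -0.51  1.67  0.21  1.12  0.09] F [-1.19 -2.3   0.48] M [-0.629 -0.149 -0.061] g 23.5
```

>>> {"fn": "step_arm", "kwargs": {
  "plan": [
    {"x": -0.001, "y": -0.0002, "z": 4e-05, "wx": 0, "wy": 0, "wz": 8, "jaw": 1},
    {"x": -0.001, "y": -0.0002, "z": 8e-05, "wx": 0, "wy": 0, "wz": 16, "jaw": 1},
    {"x": -0.001, "y": -0.0002, "z": 0.00012, "wx": 0, "wy": 0, "wz": 24, "jaw": 1},
    {"x": -0.001, "y": -0.0002, "z": 0.00016, "wx": 0, "wy": 0, "wz": 32, "jaw": 1},
    {"x": -0.001, "y": -0.0002, "z": 0.0002, "wx": 0, "wy": 0, "wz": 40, "jaw": 1},
    {"x": -0.001, "y": -0.0002, "z": 0.00025, "wx": 0, "wy": 0, "wz": 48, "jaw": 1},
    {"x": -0.001, "y": -0.0002, "z": 0.00025, "wx": 0, "wy": 0, "wz": 48, "jaw": 1}
  ]
}}

```text
time: 6.3
position: [0.6167, -0.0603, 0.0869]
tool_rot: [-2.808, -1.408, 0.001]
ft_force: [-1.5, -1.5, 2.1]
grip_width: 0.27
```

```bash
python3 s.py
```

```text
t 6.30 [ 0.6167 -0.0603  0.0869] yaw 53.27 tilt [-0.001  0.   ] [ 0.35  0.38 -0.37  1.68  0.15  1.11 -0.7 ] F [-1.49 -1.5   2.14] M [-0.432  0.286 -0.058] g 23.5
```

>>> {"fn": "step_arm", "kwargs": {
  "plan": [
    {"x": -0.0004, "y": 0, "z": 4e-05, "wx": 0, "wy": 0, "wz": 8, "jaw": 1},
    {"x": -0.0004, "y": 0, "z": 8e-05, "wx": 0, "wy": 0, "wz": 16, "jaw": 1},
    {"x": -0.0004, "y": 0, "z": 0.00012, "wx": 0, "wy": 0, "wz": 24, "jaw": 1},
    {"x": -0.0004, "y": 0, "z": 0.00016, "wx": 0, "wy": 0, "wz": 32, "jaw": 1},
    {"x": -0.0004, "y": 0, "z": 0.0002, "wx": 0, "wy": 0, "wz": 40, "jaw": 1},
    {"x": -0.0004, "y": 0, "z": 0.00025, "wx": 0, "wy": 0, "wz": 48, "jaw": 1},
    {"x": -0.0004, "y": 0, "z": 0.00027, "wx": 0, "wy": 0, "wz": 53, "jaw": 1},
    {"x": -0.0004, "y": 0, "z": 0.00027, "wx": 0, "wy": 0, "wz": 53, "jaw": 1}
  ]
}}

```text
time: 7.1
position: [0.6163, -0.0601, 0.0867]
tool_rot: [-3.141, -0.01, 0.002]
ft_force: [-3.0, 0.3, 4.7]
grip_width: 0.269
```

```bash
python3 s.py
```

```text
t 7.10 [ 0.6163 -0.0601  0.0867] yaw 0.37 tilt [-0.001  0.001] [ 0.24  0.36 -0.22  1.68  0.09  1.11 -1.57] F [-2.95  0.32  4.65] M [-0.129  0.72  -0.135] g 23.4
```

>>> {"fn": "step_arm", "kwargs": {
  "plan": [
    {"x": -0.0008, "y": 0, "z": -0.0004, "wx": 0, "wy": 0, "wz": 8, "jaw": 1},
    {"x": -0.0008, "y": 0, "z": -0.00036, "wx": 0, "wy": 0, "wz": 16, "jaw": 1},
    {"x": -0.0008, "y": 0, "z": -0.0003, "wx": 0, "wy": 0, "wz": 24, "jaw": 1},
    {"x": -0.0008, "y": 0, "z": -0.00026, "wx": 0, "wy": 0, "wz": 32, "jaw": 1},
    {"x": -0.0008, "y": 0, "z": -0.0002, "wx": 0, "wy": 0, "wz": 40, "jaw": 1},
    {"x": -0.0008, "y": 0, "z": -0.0002, "wx": 0, "wy": 0, "wz": 45, "jaw": 1},
    {"x": -0.0008, "y": 0, "z": -0.0002, "wx": 0, "wy": 0, "wz": 45, "jaw": 1}
  ]
}}

```text
time: 7.8
position: [0.6162, -0.0597, 0.0866]
tool_rot: [-2.906, 1.191, 0.001]
ft_force: [-0.7, 1.7, 1.9]
grip_width: 0.273
```

```bash
python3 s.py
```

```text
t 7.80 [ 0.6162 -0.0597  0.0866] yaw -44.57 tilt [-0.     0.001] [ 0.14  0.36 -0.1   1.69  0.04  1.1  -2.32] F [-0.66  1.66  1.9 ] M [0.282 0.327 0.299] g 23.7
```

The moment jumped to +0.30 Nm, so the elbow has met the seal near an elbow angle of -200°. The first front with the torque up is therefore one full turn from the first front. I'll release, turn back 180° and regrip.

>>> {"fn": "step_arm", "kwargs": {
  "plan": [
    {"x": 0, "y": 0, "z": 0, "wx": 0, "wy": 0, "wz": 0, "jaw": -1},
    {"x": 0, "y": 0, "z": 0, "wx": 0, "wy": 0, "wz": 0, "jaw": -1},
    {"x": 0, "y": 0, "z": 0, "wx": 0, "wy": 0, "wz": 0, "jaw": -1},
    {"x": 0, "y": 0, "z": 0, "wx": 0, "wy": 0, "wz": 0, "jaw": -1},
    {"x": 0, "y": 0, "z": 0, "wx": 0, "wy": 0, "wz": 0, "jaw": -1},
    {"x": 0, "y": 0, "z": 0, "wx": 0, "wy": 0, "wz": 0, "jaw": -1},
    {"x": 0, "y": 0, "z": 0, "wx": 0, "wy": 0, "wz": 0, "jaw": -1},
    {"x": 0, "y": 0, "z": 0, "wx": 0, "wy": 0, "wz": 0, "jaw": -1},
    {"x": 0, "y": 0, "z": 0, "wx": 0, "wy": 0, "wz": 0, "jaw": -1},
    {"x": 0, "y": 0, "z": 0, "wx": 0, "wy": 0, "wz": 0, "jaw": -1},
    {"x": 0, "y": 0, "z": -0.02, "wx": 0, "wy": 0, "wz": 0, "jaw": -1},
    {"x": 0, "y": 0, "z": -0.045, "wx": 0, "wy": 0, "wz": -8.5, "jaw": -1},
    {"x": 0, "y": 0, "z": -0.045, "wx": 0, "wy": 0, "wz": -17, "jaw": -1},
    {"x": 0, "y": 0, "z": -0.045, "wx": 0, "wy": 0, "wz": -25.5, "jaw": -1},
    {"x": 0, "y": 0, "z": -0.045, "wx": 0, "wy": 0, "wz": -34, "jaw": -1},
    {"x": 0, "y": 0, "z": -0.045, "wx": 0, "wy": 0, "wz": -42.5, "jaw": -1},
    {"x": 0, "y": 0, "z": -0.045, "wx": 0, "wy": 0, "wz": -51, "jaw": -1},
    {"x": 0, "y": 0, "z": -0.045, "wx": 0, "wy": 0, "wz": -59.5, "jaw": -1},
    {"x": 0, "y": 0, "z": -0.045, "wx": 0, "wy": 0, "wz": -68, "jaw": -1},
    {"x": 0, "y": 0, "z": -0.045, "wx": 0, "wy": 0, "wz": -76.5, "jaw": -1}
  ]
}}

```text
time: 9.8
position: [0.616, -0.0615, 0.1317]
tool_rot: [3.021, 0.861, -0.0]
ft_force: [0.3, 0.3, -0.3]
grip_width: 0.996
```

>>> {"fn": "step_arm", "kwargs": {
  "plan": [
    {"x": 0, "y": 0, "z": 0, "wx": 0, "wy": 0, "wz": -8.5, "jaw": -1},
    {"x": 0, "y": 0, "z": 0, "wx": 0, "wy": 0, "wz": -17, "jaw": -1},
    {"x": 0, "y": 0, "z": 0, "wx": 0, "wy": 0, "wz": -25.5, "jaw": -1},
    {"x": 0, "y": 0, "z": 0, "wx": 0, "wy": 0, "wz": -34, "jaw": -1},
    {"x": 0, "y": 0, "z": 0, "wx": 0, "wy": 0, "wz": -42.5, "jaw": -1},
    {"x": 0, "y": 0, "z": 0, "wx": 0, "wy": 0, "wz": -51, "jaw": -1},
    {"x": 0, "y": 0, "z": 0, "wx": 0, "wy": 0, "wz": -59.5, "jaw": -1},
    {"x": 0, "y": 0, "z": 0, "wx": 0, "wy": 0, "wz": -68, "jaw": -1},
    {"x": 0, "y": 0, "z": 0, "wx": 0, "wy": 0, "wz": -76.5, "jaw": -1},
    {"x": 0, "y": 0, "z": 0, "wx": 0, "wy": 0, "wz": -85, "jaw": -1},
    {"x": 0, "y": 0, "z": 0, "wx": 0, "wy": 0, "wz": -93.5, "jaw": -1},
    {"x": 0, "y": 0, "z": 0, "wx": 0, "wy": 0, "wz": -102, "jaw": -1},
    {"x": 0, "y": 0, "z": 0, "wx": 0, "wy": 0, "wz": -103.5, "jaw": -1},
    {"x": 0, "y": 0, "z": 0, "wx": 0, "wy": 0, "wz": -103.5, "jaw": -1}
  ]
}}

```text
time: 11.2
position: [0.616, -0.0616, 0.1317]
tool_rot: [-1.207, -2.9, 0.0]
ft_force: [0.1, -0.0, -0.4]
grip_width: 0.999
```

```bash
python3 s.py; python3 -c "
from h import *
st=ctrl.get_state();snap('wrist','w4.png',(190,100,450,295),3.0)
C=cam('wrist',st);print([proj(C,p).round(1) for p in [(.6165,-.0597,.1125),(.6165,-.0597,.1125)]])"
```

```text
t 11.20 [ 0.616  -0.0616  0.1317] yaw 134.82 tilt [-0. -0.] [ 0.5   0.37 -0.55  1.63  0.2   1.2   0.69] F [ 0.09 -0.03 -0.38] M [ 0.059 -0.19  -0.023] g 86.9
[array([317.8, 231.3]), array([317.8, 231.3])]
```

View pics/w4.png

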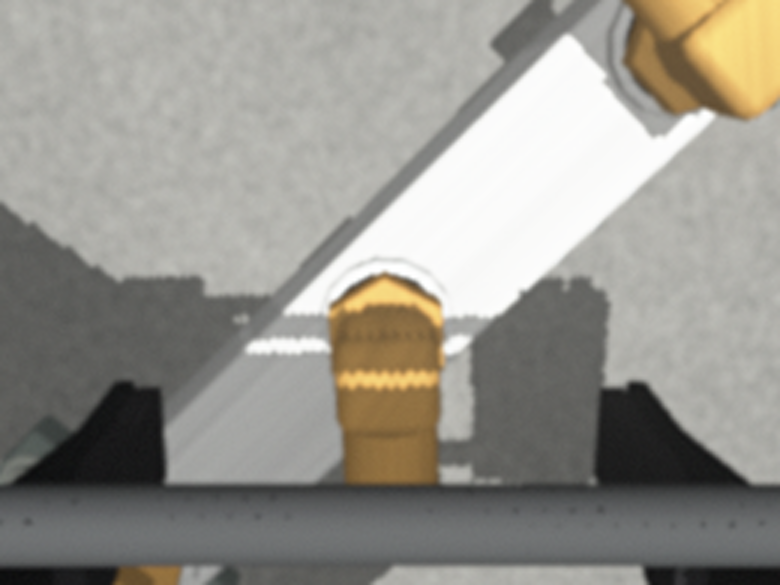

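The wrist crop shows the elbow at (388,350), aligned with the jaws and its outlet pointing away from the camera, with the fingers evenly on either side. I'll descend and regrip.

>>> {"fn": "step_arm", "kwargs": {
  "plan": [
    {"x": 0.0009, "y": 0.0016, "z": 0.02, "wx": 0, "wy": 0, "wz": 0, "jaw": -1},
    {"x": 0.0009, "y": 0.0016, "z": 0.04, "wx": 0, "wy": 0, "wz": 0, "jaw": 0},
    {"x": 0.0009, "y": 0.0016, "z": 0.045, "wx": 0, "wy": 0, "wz": 0, "jaw": 1},
    {"x": 0.0009, "y": 0.0016, "z": 0.045, "wx": 0, "wy": 0, "wz": 0, "jaw": 1},
    {"x": 0.0009, "y": 0.0016, "z": 0.045, "wx": 0, "wy": 0, "wz": 0, "jaw": 1},
    {"x": 0.0009, "y": 0.0016, "z": 0.045, "wx": 0, "wy": 0, "wz": 0, "jaw": 1},
    {"x": 0.0009, "y": 0.0016, "z": 0.045, "wx": 0, "wy": 0, "wz": 0, "jaw": 1},
    {"x": 0.0009, "y": 0.0016, "z": 0.045, "wx": 0, "wy": 0, "wz": 0, "jaw": 1},
    {"x": 0.0009, "y": 0.0016, "z": 0.045, "wx": 0, "wy": 0, "wz": 0, "jaw": 1},
    {"x": 0.0009, "y": 0.0016, "z": 0.045, "wx": 0, "wy": 0, "wz": 0, "jaw": 1},
    {"x": 0.0009, "y": 0.0016, "z": 0.045, "wx": 0, "wy": 0, "wz": 0, "jaw": 1},
    {"x": 0.0009, "y": 0.0016, "z": 0.045, "wx": 0, "wy": 0, "wz": 0, "jaw": 1},
    {"x": 0.0009, "y": 0.0016, "z": 0.045, "wx": 0, "wy": 0, "wz": 0, "jaw": 1},
    {"x": 0.0009, "y": 0.0016, "z": 0.045, "wx": 0, "wy": 0, "wz": 0, "jaw": 1}
  ],
  "newtons": 60
}}

```text
time: 12.65
position: [0.6165, -0.0598, 0.0869]
tool_rot: [1.202, 2.902, -0.001]
ft_force: [-1.1, -0.9, 2.5]
grip_width: 0.269
```

```bash
python3 s.py
```

```text
t 12.65 [ 0.6165 -0.0598  0.0869] yaw 134.99 tilt [-0. -0.] [ 0.49  0.41 -0.54  1.67  0.23  1.13  0.67] F [-1.08 -0.91  2.48] M [-0.141  0.041  0.534] g 23.4
```

>>> {"fn": "step_arm", "kwargs": {
  "plan": [
    {"x": 0, "y": 0, "z": 4e-05, "wx": 0, "wy": 0, "wz": 8, "jaw": 1},
    {"x": 0, "y": 0, "z": 8e-05, "wx": 0, "wy": 0, "wz": 16, "jaw": 1},
    {"x": 0, "y": 0, "z": 0.00012, "wx": 0, "wy": 0, "wz": 24, "jaw": 1},
    {"x": 0, "y": 0, "z": 0.00016, "wx": 0, "wy": 0, "wz": 32, "jaw": 1},
    {"x": 0, "y": 0, "z": 0.0002, "wx": 0, "wy": 0, "wz": 40, "jaw": 1},
    {"x": 0, "y": 0, "z": 0.00025, "wx": 0, "wy": 0, "wz": 48, "jaw": 1},
    {"x": 0, "y": 0, "z": 0.0003, "wx": 0, "wy": 0, "wz": 55, "jaw": 1},
    {"x": 0, "y": 0, "z": 0.0003, "wx": 0, "wy": 0, "wz": 55, "jaw": 1}
  ]
}}

```text
time: 13.45
position: [0.6167, -0.0596, 0.0869]
tool_rot: [2.407, 2.018, 0.0]
ft_force: [-0.7, -0.6, 3.3]
grip_width: 0.271
```

```bash
python3 s.py
```

```text
t 13.45 [ 0.6167 -0.0596  0.0869] yaw 79.96 tilt [ 0.001 -0.   ] [ 0.36  0.38 -0.38  1.68  0.16  1.11 -0.24] F [-0.74 -0.57  3.32] M [-0.155  0.179  0.224] g 23.5
```

>>> {"fn": "step_arm", "kwargs": {
  "plan": [
    {"x": 0, "y": 0, "z": 4e-05, "wx": 0, "wy": 0, "wz": 8, "jaw": 1},
    {"x": 0, "y": 0, "z": 8e-05, "wx": 0, "wy": 0, "wz": 16, "jaw": 1},
    {"x": 0, "y": 0, "z": 0.0001, "wx": 0, "wy": 0, "wz": 24, "jaw": 1}
  ]
}}

```text
time: 13.75
position: [0.6168, -0.0596, 0.0869]
tool_rot: [2.775, 1.472, 0.001]
ft_force: [-0.7, -0.9, 4.5]
grip_width: 0.273
```

```bash
python3 s.py
```

```text
t 13.75 [ 0.6168 -0.0596  0.0869] yaw 55.90 tilt [ 0.001 -0.   ] [ 0.31  0.37 -0.31  1.68  0.13  1.11 -0.64] F [-0.72 -0.91  4.5 ] M [-0.113  0.206  0.768] g 23.7
```

>>> {"fn": "step_arm", "kwargs": {
  "plan": [
    {"x": 0, "y": 0, "z": 4e-05, "wx": 0, "wy": 0, "wz": 8, "jaw": 1},
    {"x": 0, "y": 0, "z": 8e-05, "wx": 0, "wy": 0, "wz": 16, "jaw": 1},
    {"x": 0, "y": 0, "z": 0.0001, "wx": 0, "wy": 0, "wz": 24, "jaw": 1}
  ]
}}

```text
time: 14.05
position: [0.6168, -0.0597, 0.0869]
tool_rot: [3.02, 0.863, 0.001]
ft_force: [-1.8, -1.2, 3.7]
grip_width: 0.275
```

```bash
python3 s.py
```

```text
t 14.05 [ 0.6168 -0.0597  0.0869] yaw 31.89 tilt [ 0.001 -0.001] [ 0.26  0.37 -0.25  1.68  0.1   1.11 -1.03] F [-1.82 -1.16  3.74] M [-0.18   0.303  0.751] g 23.9
```

The running torque is up and level at about 0.75 Nm. The grip widened by 0.5 mm, so the elbow lags the jaws slightly. I'll go to just short of front.

>>> {"fn": "step_arm", "kwargs": {
  "plan": [
    {"x": 0, "y": 0, "z": 4e-05, "wx": 0, "wy": 0, "wz": 8, "jaw": 1},
    {"x": 0, "y": 0, "z": 8e-05, "wx": 0, "wy": 0, "wz": 16, "jaw": 1},
    {"x": 0, "y": 0, "z": 0.0001, "wx": 0, "wy": 0, "wz": 24, "jaw": 1},
    {"x": 0, "y": 0, "z": 0.0001, "wx": 0, "wy": 0, "wz": 30, "jaw": 1},
    {"x": 0, "y": 0, "z": 0.0001, "wx": 0, "wy": 0, "wz": 32, "jaw": 1},
    {"x": 0, "y": 0, "z": 0.0001, "wx": 0, "wy": 0, "wz": 32, "jaw": 1}
  ]
}}

```text
time: 14.65
position: [0.6169, -0.0598, 0.0869]
tool_rot: [3.141, 0.004, 0.001]
ft_force: [-0.6, -1.6, 5.6]
grip_width: 0.269
```

```bash
python3 s.py; python3 -c "
from h import *
a=ctrl.get_image('side');b=ctrl.get_image('scene')
f=lambda im,x,y:cv2.resize(im[y:y+60,x:x+80],None,fx=5,fy=5,interpolation=cv2.INTER_CUBIC)
cv2.imwrite('pics/f1.png',np.hstack([f(a,265,135),f(b,235,185)]))"
```

```text
t 14.65 [ 0.6169 -0.0598  0.0869] yaw 0.16 tilt [ 0.001 -0.001] [ 0.19  0.36 -0.16  1.68  0.06  1.1  -1.56] F [-0.59 -1.58  5.56] M [-0.176  0.362  0.663] g 23.4
```

Width is back to 23.4 mm, flush again, at yaw 0.16°. I'll release, lift and verify.

>>> {"fn": "step_arm", "kwargs": {
  "plan": [
    {"x": 0, "y": 0, "z": 0, "wx": 0, "wy": 0, "wz": 0, "jaw": -1},
    {"x": 0, "y": 0, "z": 0, "wx": 0, "wy": 0, "wz": 0, "jaw": -1},
    {"x": 0, "y": 0, "z": 0, "wx": 0, "wy": 0, "wz": 0, "jaw": -1},
    {"x": 0, "y": 0, "z": 0, "wx": 0, "wy": 0, "wz": 0, "jaw": -1},
    {"x": 0, "y": 0, "z": -0.03, "wx": 0, "wy": 0, "wz": 0, "jaw": -1},
    {"x": 0, "y": 0, "z": -0.075, "wx": 0, "wy": 0, "wz": 0, "jaw": -1},
    {"x": 0, "y": 0, "z": -0.113, "wx": 0, "wy": 0, "wz": 0, "jaw": -1},
    {"x": 0, "y": 0, "z": -0.113, "wx": 0, "wy": 0, "wz": 0, "jaw": -1},
    {"x": 0, "y": 0, "z": -0.113, "wx": 0, "wy": 0, "wz": 0, "jaw": -1}
  ]
}}

```text
time: 15.65
position: [0.6171, -0.0596, 0.2001]
tool_rot: [3.141, -0.0, 0.003]
ft_force: [0.0, -0.1, -1.0]
grip_width: 0.969
```

```bash
python3 s.py; python3 -c "
from h import *
snap('wrist','w5.png',(190,140,450,230),3.07)"
```

```text
t 15.65 [ 0.6171 -0.0596  0.2001] yaw -0.02 tilt [ 0.002 -0.   ] [ 0.19  0.27 -0.16  1.56  0.05  1.31 -1.55] F [ 0.02 -0.09 -0.98] M [0.038 0.023 0.029] g 84.3
```

View pics/w5.png

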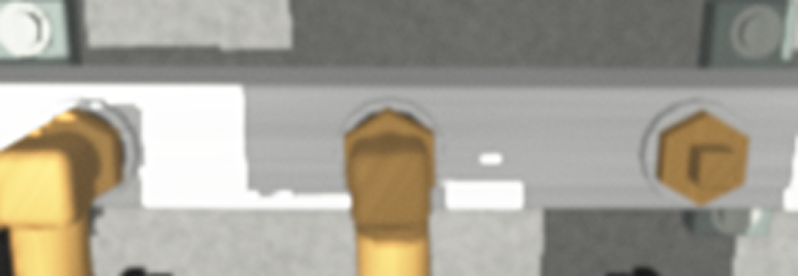

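The wrist crop shows the elbow body at (391,180) with its outlet straight towards the front, parallel to the neighbour and square to the bar, within about 1°. Next is the plug.

>>> {"fn": "step_arm", "kwargs": {
  "plan": [
    {"x": -0.03, "y": -0.037, "z": 0, "wx": 0, "wy": 0, "wz": -6, "jaw": -1},
    {"x": -0.06, "y": -0.074, "z": 0, "wx": 0, "wy": 0, "wz": -12, "jaw": -1},
    {"x": -0.09, "y": -0.111, "z": 0, "wx": 0, "wy": 0, "wz": -18, "jaw": -1},
    {"x": -0.12, "y": -0.148, "z": 0, "wx": 0, "wy": 0, "wz": -24, "jaw": -1},
    {"x": -0.15, "y": -0.185, "z": 0.01, "wx": 0, "wy": 0, "wz": -30, "jaw": -1},
    {"x": -0.18, "y": -0.222, "z": 0.02, "wx": 0, "wy": 0, "wz": -36, "jaw": -1},
    {"x": -0.21, "y": -0.26, "z": 0.04, "wx": 0, "wy": 0, "wz": -42, "jaw": -1},
    {"x": -0.245, "y": -0.303, "z": 0.06, "wx": 0, "wy": 0, "wz": -45, "jaw": -1},
    {"x": -0.245, "y": -0.303, "z": 0.06, "wx": 0, "wy": 0, "wz": -45, "jaw": -1},
    {"x": -0.245, "y": -0.303, "z": 0.06, "wx": 0, "wy": 0, "wz": -45, "jaw": -1},
    {"x": -0.245, "y": -0.303, "z": 0.06, "wx": 0, "wy": 0, "wz": -45, "jaw": -1}
  ]
}}

```text
time: 16.8
position: [0.3723, 0.2422, 0.1386]
tool_rot: [2.903, 1.199, -0.002]
ft_force: [-0.2, -0.3, 0.1]
grip_width: 1.004
```

```bash
python3 s.py; python3 -c "
from h import *
st=ctrl.get_state();snap('wrist','w6.png',(190,100,450,270),3.0)
C=cam('wrist',st);print(proj(C,(.372,.243,.022)))
a=cv2.imread('pics/raw_w6.png').astype(int);m=((a[...,2]>110)&(a[...,1]<60)&(a[...,0]<60)).astype(np.uint8)
n,l,s,c=cv2.connectedComponentsWithStats(m)
for i in range(1,n):
  if s[i,4]>100:
    ct=cv2.findContours((l==i).astype(np.uint8),0,2)[0][0];print(s[i],c[i],cv2.minAreaRect(ct))"
```

```text
t 16.80 [0.3723 0.2422 0.1386] yaw 44.89 tilt [-0.001 -0.001] [-0.11 -0.04 -0.52  2.03 -0.02  1.15 -1.4 ] F [-0.17 -0.25  0.13] M [-0.057 -0.131  0.026] g 87.4
[316.46505099 193.24401755]
[329   0  35  25 155] [347.42580645  13.63225806] ((348.1494140625, 13.560166358947754), (20.097686767578125, 35.686275482177734), 75.0685806274414)
[ 604    5   36   70 1129] [625.34720992  34.61647476] ((629.6553344726562, 39.08806610107422), (69.06134796142578, 22.302825927734375), 57.84770584106445)
[258  51  22  63 324] [271.94135802  91.5154321 ] ((268.7944030761719, 81.87816619873047), (20.661643981933594, 62.05617904663086), 4.085616588592529)
[361  74  35  60 574] [381.33972125 103.59581882] ((380.913818359375, 102.46551513671875), (23.211917877197266, 59.60820388793945), 21.801410675048828)
[312 154  12  21 172] [317.69767442 163.79069767] ((317.637939453125, 163.84483337402344), (10.712867736816406, 20.34614372253418), 4.763641834259033)
[308 179  19  27 481] [316.96465696 191.77754678] ((317.0, 192.0), (26.0, 18.0), 90.0)
```

View pics/w6.png

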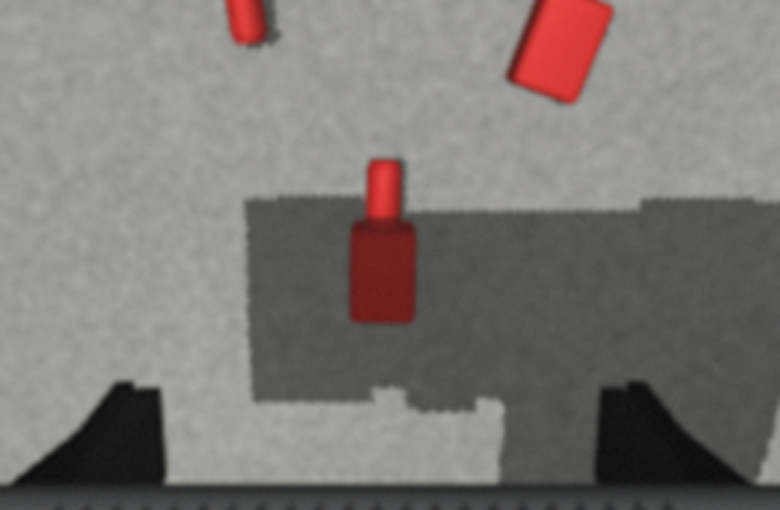

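The plug is square to the jaws: its grip is centred at crop (382,273) and its nose points up the image. Calculating the shift.

```bash
python3 -c "
from h import *
st=ctrl.get_state();C=cam('wrist',st)
p=atz(C,190+382.5/3,100+273/3,.022);q=atz(C,190+384.5/3,100+180/3,.014)
print(p,toolshift(p),toolshift(q))
e=[atz(C,190+382/3,100+y/3,.022) for y in(223,323)];print(np.linalg.norm(e[0]-e[1]))"
```

```text
[0.37491214 0.24367981 0.022     ] [0.00275512 0.00022045 0.11699524] [0.03219881 0.0008735  0.12498094]
0.0339987244435496
```

>>> {"fn": "step_arm", "kwargs": {
  "plan": [
    {"x": 0.003, "y": -0.002, "z": 0.04, "wx": 0, "wy": 0, "wz": 0, "jaw": -0.2},
    {"x": 0.003, "y": -0.002, "z": 0.08, "wx": 0, "wy": 0, "wz": 0, "jaw": -0.2},
    {"x": 0.003, "y": -0.002, "z": 0.115, "wx": 0, "wy": 0, "wz": 0, "jaw": -0.2},
    {"x": 0.003, "y": -0.002, "z": 0.13, "wx": 0, "wy": 0, "wz": 0, "jaw": 0},
    {"x": 0.003, "y": -0.002, "z": 0.1346, "wx": 0, "wy": 0, "wz": 0, "jaw": 0.2},
    {"x": 0.003, "y": -0.002, "z": 0.1346, "wx": 0, "wy": 0, "wz": 0, "jaw": 1},
    {"x": 0.003, "y": -0.002, "z": 0.1346, "wx": 0, "wy": 0, "wz": 0, "jaw": 1},
    {"x": 0.003, "y": -0.002, "z": 0.1346, "wx": 0, "wy": 0, "wz": 0, "jaw": 1},
    {"x": 0.003, "y": -0.002, "z": 0.1346, "wx": 0, "wy": 0, "wz": 0, "jaw": 1},
    {"x": 0.003, "y": -0.002, "z": 0.1346, "wx": 0, "wy": 0, "wz": 0, "jaw": 1},
    {"x": 0.003, "y": -0.002, "z": 0.1346, "wx": 0, "wy": 0, "wz": 0, "jaw": 1},
    {"x": 0.003, "y": -0.002, "z": 0.1346, "wx": 0, "wy": 0, "wz": 0, "jaw": 1},
    {"x": 0.003, "y": -0.002, "z": 0.1346, "wx": 0, "wy": 0, "wz": 0, "jaw": 1},
    {"x": 0.003, "y": -0.002, "z": 0.1346, "wx": 0, "wy": 0, "wz": 0, "jaw": 1}
  ],
  "newtons": 30
}}

```text
time: 18.25
position: [0.3733, 0.2472, 0.0055]
tool_rot: [2.902, 1.201, 0.003]
ft_force: [-0.3, -0.9, 6.2]
grip_width: 0.25
```

```bash
python3 s.py
```

```text
t 18.25 [0.3733 0.2472 0.0055] yaw 44.97 tilt [0.002 0.   ] [-0.14  0.17 -0.53  2.14  0.11  0.86 -1.52] F [-0.34 -0.95  6.23] M [-0.283 -0.041  0.005] g 21.7
```

>>> {"fn": "step_arm", "kwargs": {
  "plan": [
    {"x": 0, "y": 0, "z": -0.02, "wx": 0, "wy": 0, "wz": 0, "jaw": 1},
    {"x": 0, "y": 0, "z": -0.06, "wx": 0, "wy": 0, "wz": 0, "jaw": 1},
    {"x": 0, "y": 0, "z": -0.1, "wx": 0, "wy": 0, "wz": 0, "jaw": 1},
    {"x": 0, "y": 0.01, "z": -0.14, "wx": 0, "wy": 0, "wz": 0, "jaw": 1},
    {"x": -0.012, "y": 0.045, "z": -0.14, "wx": 0, "wy": 0, "wz": 5, "jaw": 1},
    {"x": -0.025, "y": 0.08, "z": -0.14, "wx": 0, "wy": 0, "wz": 10, "jaw": 1},
    {"x": -0.037, "y": 0.115, "z": -0.14, "wx": 0, "wy": 0, "wz": 15, "jaw": 1},
    {"x": -0.049, "y": 0.15, "z": -0.14, "wx": 0, "wy": 0, "wz": 20, "jaw": 1},
    {"x": -0.061, "y": 0.185, "z": -0.14, "wx": 0, "wy": 0, "wz": 25, "jaw": 1},
    {"x": -0.073, "y": 0.22, "z": -0.14, "wx": 0, "wy": 0, "wz": 30, "jaw": 1},
    {"x": -0.085, "y": 0.255, "z": -0.14, "wx": 0, "wy": 0, "wz": 35, "jaw": 1},
    {"x": -0.1, "y": 0.29, "z": -0.14, "wx": 0, "wy": 0, "wz": 40, "jaw": 1},
    {"x": -0.113, "y": 0.315, "z": -0.14, "wx": 0, "wy": 0, "wz": 45, "jaw": 1},
    {"x": -0.113, "y": 0.321, "z": -0.14, "wx": 0, "wy": 0, "wz": 45, "jaw": 1},
    {"x": -0.113, "y": 0.321, "z": -0.14, "wx": 0, "wy": 0, "wz": 45, "jaw": 1},
    {"x": -0.113, "y": 0.321, "z": -0.14, "wx": 0, "wy": 0, "wz": 45, "jaw": 1}
  ]
}}

```text
time: 19.85
position: [0.5189, -0.0583, 0.1443]
tool_rot: [-3.141, -0.003, 0.001]
ft_force: [0.5, 0.2, -0.3]
grip_width: 0.251
```

```bash
python3 s.py; python3 -c "
from h import *
st=ctrl.get_state();snap('wrist','w7.png',(190,100,450,270),3.0)"
```

```text
t 19.85 [ 0.5189 -0.0583  0.1443] yaw 0.12 tilt [-0.001  0.001] [ 0.23  0.11 -0.18  1.86  0.02  1.17 -1.53] F [ 0.52  0.19 -0.26] M [ 0.027  0.046 -0.003] g 21.8
```

View pics/w7.png

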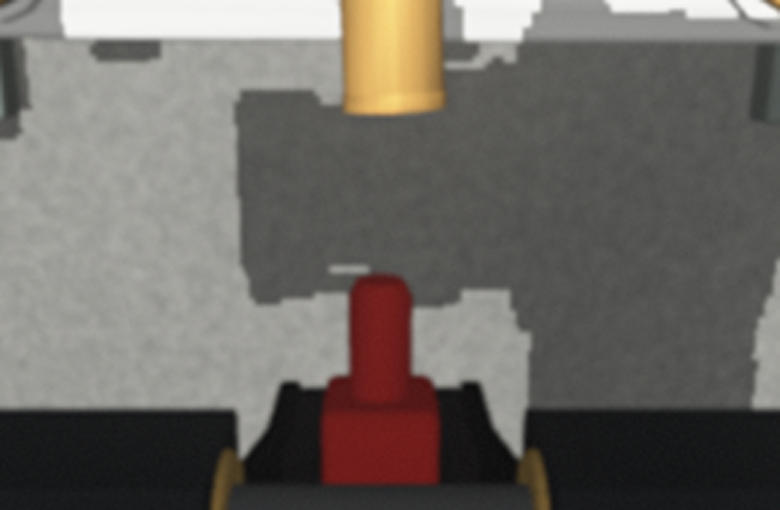

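The crop shows the plug held straight with its nose at (381,278), and the outlet mouth at (394,107), slightly to one side. I'll measure the relative offset, and the heights by stereo from the scene and side cameras.

```bash
python3 -c "
from h import *
st=ctrl.get_state();C=cam('wrist',st);f=lambda x,y:(190+x/3,100+y/3)
zp=st['position'][2]+.0055
a=atz(C,*f(381,300),zp+.006);b=atz(C,*f(394,90),.112);b2=atz(C,*f(393.5,45),.112)
print('shank',a,'tube',b,b2,'dy',b[1]-a[1]);print('nose',atz(C,*f(381,276),zp+.004),'mouth',atz(C,*f(394,108),.108))
print('mouth sides',atz(C,*f(343,100),.1),atz(C,*f(443,98),.1))
x=ctrl.get_image('side');y=ctrl.get_image('scene')
for n,P in (('side',(.56,-.06,.12)),('scene',(.56,-.06,.12))):print(n,proj(cam(n),P))
g=lambda im,x,y:cv2.resize(im[y:y+70,x:x+80],None,fx=5,fy=5,interpolation=cv2.INTER_CUBIC)
cv2.imwrite('pics/f2.png',np.hstack([g(x,275,125),g(y,245,160)]))"
```

```text
shank [ 0.54979284 -0.05717703  0.15591879] tube [ 0.58404919 -0.05992721  0.112     ] [ 0.59340573 -0.05975191  0.112     ] dy -0.0027501778868253904
nose [ 0.55369898 -0.0571668   0.15391879] mouth [ 0.5799358  -0.06001902  0.108     ]
mouth sides [ 0.5811165  -0.04839665  0.1       ] [ 0.58162746 -0.07139806  0.1       ]
side [324.07347068 156.65777386]
scene [276.64043853 190.18173761]
```

View pics/f2.png

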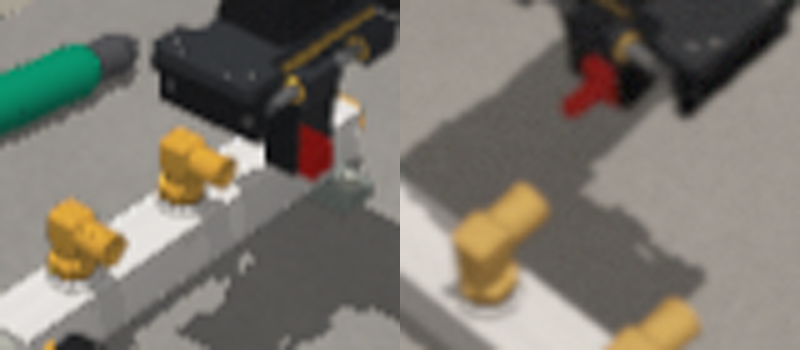

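In both views the plug is held level and short of the outlet, which points front. The jaw-centre readings put the outlet at y -0.0597, so I need about 1.5–2 mm sideways. The plug axis is TCP +5.5 mm, so for an outlet at z ≈ 0.100 I need TCP z ≈ 0.0945. I'll lower, then re-measure at equal height.

>>> {"fn": "step_arm", "kwargs": {
  "plan": [
    {"x": 0, "y": 0.0015, "z": 0.02, "wx": 0, "wy": 0, "wz": 0, "jaw": 1},
    {"x": 0, "y": 0.0015, "z": 0.04, "wx": 0, "wy": 0, "wz": 0, "jaw": 1},
    {"x": 0, "y": 0.0015, "z": 0.0495, "wx": 0, "wy": 0, "wz": 0, "jaw": 1},
    {"x": 0, "y": 0.0015, "z": 0.0495, "wx": 0, "wy": 0, "wz": 0, "jaw": 1},
    {"x": 0, "y": 0.0015, "z": 0.0495, "wx": 0, "wy": 0, "wz": 0, "jaw": 1}
  ]
}}

```text
time: 20.5
position: [0.5196, -0.0611, 0.0956]
tool_rot: [3.142, 0.0, 0.001]
ft_force: [0.7, 0.4, -0.2]
grip_width: 0.251
```

```bash
python3 s.py; python3 -c "
from h import *
st=ctrl.get_state();snap('wrist','w8.png',(240,90,400,270),3.3)
a=cv2.imread('pics/raw_w8.png');h=cv2.cvtColor(a,cv2.COLOR_BGR2HSV).astype(int)
red=((h[...,0]<6)|(h[...,0]>174))&(h[...,1]>150)&(h[...,2]>40)
br=(h[...,0]>10)&(h[...,0]<28)&(h[...,1]>90)&(h[...,2]>80)
for v in range(100,225,4):
  r=np.where(red[v,270:370])[0]+270;b=np.where(br[v,280:360])[0]+280
  print(v,'R',(r.min(),r.max(),len(r)) if len(r)>3 else '','B',(b.min(),b.max(),len(b)) if len(b)>3 else '')
C=cam('wrist',st);z=.1
for P in[(.58,-.0597,.1),(.58,-.0597,.112),(.5567,-.0597,.1),(.535,-.0597,.1),(.55,-.0597,.106)]:print(P,proj(C,P).round(1))"
```

```text
t 20.50 [ 0.5196 -0.0611  0.0956] yaw 0.02 tilt [ 0.001 -0.   ] [ 0.23  0.16 -0.18  1.91  0.03  1.07 -1.53] F [ 0.71  0.39 -0.22] M [-0.031  0.033  0.008] g 21.8
100 R  B (np.int64(294), np.int64(337), 44)
104 R  B (np.int64(294), np.int64(337), 44)
108 R  B (np.int64(295), np.int64(337), 43)
112 R  B (np.int64(295), np.int64(337), 43)
116 R  B (np.int64(295), np.int64(337), 43)
120 R  B (np.int64(295), np.int64(338), 44)
124 R  B (np.int64(295), np.int64(337), 43)
128 R  B (np.int64(295), np.int64(337), 43)
132 R  B (np.int64(296), np.int64(338), 43)
136 R  B (np.int64(296), np.int64(338), 43)
140 R  B (np.int64(295), np.int64(339), 45)
144 R  B (np.int64(295), np.int64(337), 43)
148 R  B 
152 R  B 
156 R  B 
160 R  B 
164 R  B 
168 R  B 
172 R  B 
176 R  B 
180 R  B 
184 R  B 
188 R  B 
192 R (np.int64(314), np.int64(319), 6) B 
196 R (np.int64(308), np.int64(325), 18) B 
200 R (np.int64(307), np.int64(326), 20) B 
204 R (np.int64(307), np.int64(326), 20) B 
208 R (np.int64(307), np.int64(326), 20) B 
212 R (np.int64(307), np.int64(326), 20) B 
216 R (np.int64(307), np.int64(326), 20) B 
220 R (np.int64(307), np.int64(326), 20) B 
224 R (np.int64(307), np.int64(325), 19) B 
(0.58, -0.0597, 0.1) [316. 143.]
(0.58, -0.0597, 0.112) [316.  145.4]
(0.5567, -0.0597, 0.1) [316.  185.6]
(0.535, -0.0597, 0.1) [316.  222.3]
(0.55, -0.0597, 0.106) [316.  200.3]
```

```bash
python3 -c "
from h import *
st=ctrl.get_state();C=cam('wrist',st)
a=cv2.imread('pics/raw_w8.png');h=cv2.cvtColor(a,cv2.COLOR_BGR2HSV).astype(float)
S=cv2.GaussianBlur(h[...,1],(1,5),0)
def edge(v,lo,hi):
  r=S[v,lo:hi];g=np.abs(np.diff(r));g[g<25]=0;return lo+.5+(g*np.arange(len(g))).sum()/g.sum() if g.sum() else np.nan
vs=np.arange(96,143)
L=[edge(v,286,304) for v in vs];Rr=[edge(v,329,347) for v in vs]
for n,E in(('L',L),('R',Rr)):
  P=np.array([atz(C,u,v,.1)[:2] for u,v in zip(E,vs) if u==u]);k=np.polyfit(P[:,0],P[:,1],1);k=np.polyfit(P[:,0],P[:,1],1);print(n,len(P),np.degrees(np.arctan(k[0])),np.std(P[:,1]-np.polyval(k,P[:,0])),np.polyval(k,.58))
# manifold front top edge: strongest vertical brightness step in columns away from tube
g=cv2.cvtColor(a,cv2.COLOR_BGR2GRAY).astype(float)
for u in list(range(170,285,12))+list(range(350,430,12)):
  d=np.abs(np.diff(g[60:170,u]));i=np.argsort(d)[-3:]+60;print(u,sorted(i),end=' ; ')
print()
b=cv2.imread('pics/w8.png');print(b.shape)
"
```

```text
L 47 1.295122610912279 9.727367637752825e-05 -0.04877769200449492
R 47 3.518861793043721 0.00015194734642453014 -0.07217085657103639
170 [np.int64(113), np.int64(150), np.int64(151)] ; 182 [np.int64(111), np.int64(112), np.int64(113)] ; 194 [np.int64(112), np.int64(113), np.int64(115)] ; 206 [np.int64(112), np.int64(113), np.int64(114)] ; 218 [np.int64(112), np.int64(113), np.int64(114)] ; 230 [np.int64(112), np.int64(113), np.int64(114)] ; 242 [np.int64(112), np.int64(113), np.int64(114)] ; 254 [np.int64(112), np.int64(113), np.int64(138)] ; 266 [np.int64(113), np.int64(135), np.int64(136)] ; 278 [np.int64(113), np.int64(114), np.int64(137)] ; 350 [np.int64(113), np.int64(114), np.int64(115)] ; 362 [np.int64(112), np.int64(113), np.int64(114)] ; 374 [np.int64(102), np.int64(103), np.int64(113)] ; 386 [np.int64(102), np.int64(103), np.int64(114)] ; 398 [np.int64(105), np.int64(106), np.int64(108)] ; 410 [np.int64(108), np.int64(109), np.int64(114)] ; 422 [np.int64(111), np.int64(112), np.int64(113)] ; 
(594, 528, 3)
```

View pics/w8.png

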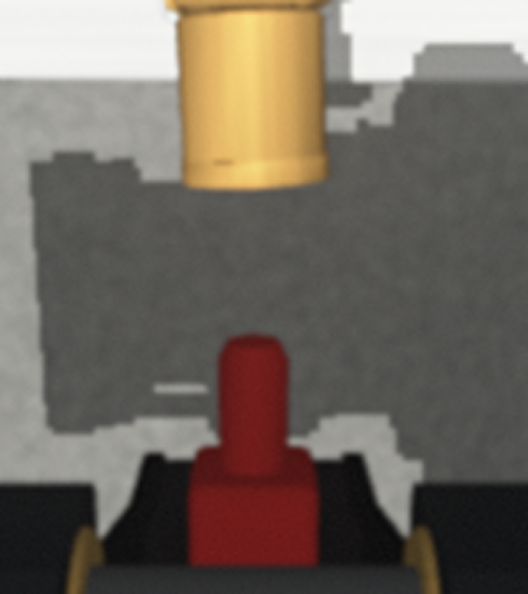

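The view shows the shank at crop (254,345) in line with the outlet mouth at (255,188), offset under 0.2 mm. The tube slants 1–2° short of front, which is consistent with the flush-jaw reading to within about 2°. I'll go in gently with 1° of yaw to match.

>>> {"fn": "step_arm", "kwargs": {
  "plan": [
    {"x": 0.006, "y": 0.0001, "z": 0.0008, "wx": 0, "wy": 0, "wz": -1, "jaw": 1},
    {"x": 0.012, "y": 0.0001, "z": 0.0008, "wx": 0, "wy": 0, "wz": -1, "jaw": 1},
    {"x": 0.018, "y": 0.0001, "z": 0.0008, "wx": 0, "wy": 0, "wz": -1, "jaw": 1},
    {"x": 0.021, "y": 0.0001, "z": 0.0008, "wx": 0, "wy": 0, "wz": -1, "jaw": 1},
    {"x": 0.024, "y": 0.0001, "z": 0.0008, "wx": 0, "wy": 0, "wz": -1, "jaw": 1},
    {"x": 0.026, "y": 0.0001, "z": 0.0008, "wx": 0, "wy": 0, "wz": -1, "jaw": 1},
    {"x": 0.028, "y": 0.0001, "z": 0.0008, "wx": 0, "wy": 0, "wz": -1, "jaw": 1},
    {"x": 0.028, "y": 0.0001, "z": 0.0008, "wx": 0, "wy": 0, "wz": -1, "jaw": 1}
  ]
}}

```text
time: 21.35
position: [0.5474, -0.0616, 0.0942]
tool_rot: [3.141, 0.027, -0.0]
ft_force: [0.4, 0.1, 0.1]
grip_width: 0.246
```

```bash
python3 s.py
```

```text
t 21.35 [ 0.5474 -0.0616  0.0942] yaw 0.98 tilt [-0. -0.] [ 0.23  0.22 -0.18  1.85  0.04  1.08 -1.53] F [0.4  0.08 0.13] M [ 0.058  0.019 -0.035] g 21.4
```

>>> {"fn": "step_arm", "kwargs": {
  "plan": [
    {"x": 0.002, "y": 0, "z": 0, "wx": 0, "wy": 0, "wz": 0, "jaw": 1},
    {"x": 0.004, "y": 0, "z": 0, "wx": 0, "wy": 0, "wz": 0, "jaw": 1},
    {"x": 0.006, "y": 0, "z": 0, "wx": 0, "wy": 0, "wz": 0, "jaw": 1},
    {"x": 0.006, "y": 0, "z": 0, "wx": 0, "wy": 0, "wz": 0, "jaw": 1}
  ]
}}

```text
time: 21.75
position: [0.5536, -0.0614, 0.0943]
tool_rot: [3.141, 0.027, 0.0]
ft_force: [0.1, 0.0, 0.6]
grip_width: 0.246
```

```bash
python3 s.py;python3 -c "
from h import *
a=ctrl.get_image('wrist');h=cv2.cvtColor(a,cv2.COLOR_BGR2HSV).astype(int)
red=((h[...,0]<6)|(h[...,0]>174))&(h[...,1]>150)&(h[...,2]>40)
br=(h[...,0]>10)&(h[...,0]<28)&(h[...,1]>90)&(h[...,2]>80)
for v in range(150,240,5):
  r=np.where(red[v,270:370])[0]+270;b=np.where(br[v,280:360])[0]+280
  print(v,'R',(int(r.min()),int(r.max())) if len(r)>3 else '','B',(int(b.min()),int(b.max())) if len(b)>3 else '')"
```

```text
t 21.75 [ 0.5536 -0.0614  0.0943] yaw 0.98 tilt [ 0. -0.] [ 0.22  0.23 -0.18  1.83  0.05  1.08 -1.53] F [0.12 0.   0.61] M [ 0.045  0.048 -0.048] g 21.4
150 R  B (293, 339)
155 R  B (293, 338)
160 R  B (294, 336)
165 R  B (296, 336)
170 R  B (296, 337)
175 R  B (296, 337)
180 R  B (296, 337)
185 R  B (296, 337)
190 R  B (297, 337)
195 R  B (297, 337)
200 R  B (296, 338)
205 R  B (297, 337)
210 R  B (301, 331)
215 R (307, 326) B 
220 R (307, 326) B 
225 R (307, 326) B 
230 R (299, 334) B 
235 R (298, 335) B
```

The shank is going in with no force, and about 9 mm is still visible. I'll continue until the shoulder seats.

>>> {"fn": "step_arm", "kwargs": {
  "plan": [
    {"x": 0.002, "y": 0, "z": 0, "wx": 0, "wy": 0, "wz": 0, "jaw": 1},
    {"x": 0.004, "y": 0, "z": 0, "wx": 0, "wy": 0, "wz": 0, "jaw": 1},
    {"x": 0.006, "y": 0, "z": 0, "wx": 0, "wy": 0, "wz": 0, "jaw": 1},
    {"x": 0.0075, "y": 0, "z": 0, "wx": 0, "wy": 0, "wz": 0, "jaw": 1},
    {"x": 0.009, "y": 0, "z": 0, "wx": 0, "wy": 0, "wz": 0, "jaw": 1},
    {"x": 0.01, "y": 0, "z": 0, "wx": 0, "wy": 0, "wz": 0, "jaw": 1},
    {"x": 0.01, "y": 0, "z": 0, "wx": 0, "wy": 0, "wz": 0, "jaw": 1}
  ]
}}

```text
time: 22.5
position: [0.5634, -0.0613, 0.0942]
tool_rot: [3.141, 0.027, -0.0]
ft_force: [0.7, -0.8, -0.8]
grip_width: 0.251
```

```bash
python3 s.py
```

```text
t 22.50 [ 0.5634 -0.0613  0.0942] yaw 0.98 tilt [-0. -0.] [ 0.22  0.25 -0.18  1.81  0.05  1.09 -1.53] F [ 0.66 -0.84 -0.83] M [ 0.023  0.013 -0.003] g 21.8
```

>>> {"fn": "step_arm", "kwargs": {
  "plan": [
    {"x": 0.001, "y": 0, "z": 0, "wx": 0, "wy": 0, "wz": 0, "jaw": 1},
    {"x": 0.002, "y": 0, "z": 0, "wx": 0, "wy": 0, "wz": 0, "jaw": 1},
    {"x": 0.003, "y": 0, "z": 0, "wx": 0, "wy": 0, "wz": 0, "jaw": 1},
    {"x": 0.003, "y": 0, "z": 0, "wx": 0, "wy": 0, "wz": 0, "jaw": 1}
  ]
}}

```text
time: 22.9
position: [0.5665, -0.0613, 0.0943]
tool_rot: [3.141, 0.027, 0.0]
ft_force: [0.3, -0.1, -0.7]
grip_width: 0.25
```

```bash
python3 s.py;python3 -c "
from h import *
a=ctrl.get_image('wrist');cv2.imwrite('pics/raw_w9.png',a);h=cv2.cvtColor(a,cv2.COLOR_BGR2HSV).astype(int)
red=((h[...,0]<6)|(h[...,0]>174))&(h[...,1]>150)&(h[...,2]>40)
br=(h[...,0]>10)&(h[...,0]<28)&(h[...,1]>90)&(h[...,2]>80)
for v in range(210,244,2):
  r=np.where(red[v,270:370])[0]+270;b=np.where(br[v,280:360])[0]+280
  print(v,'R',(int(r.min()),int(r.max())) if len(r)>3 else '','B',(int(b.min()),int(b.max())) if len(b)>3 else '')"
```

```text
t 22.90 [ 0.5665 -0.0613  0.0943] yaw 0.97 tilt [ 0. -0.] [ 0.22  0.26 -0.18  1.8   0.05  1.09 -1.53] F [ 0.33 -0.14 -0.74] M [ 0.01  -0.032 -0.006] g 21.8
210 R  B (297, 336)
212 R  B (297, 336)
214 R  B (297, 336)
216 R  B (297, 336)
218 R  B (298, 336)
220 R  B (298, 336)
222 R  B (297, 337)
224 R  B (297, 337)
226 R  B (297, 336)
228 R  B (298, 336)
230 R  B (299, 335)
232 R  B (301, 331)
234 R (298, 335) B (306, 325)
236 R (297, 335) B 
238 R (297, 336) B 
240 R (297, 336) B 
242 R (297, 336) B
```

>>> {"fn": "step_arm", "kwargs": {
  "plan": [
    {"x": 0.001, "y": 0, "z": 0, "wx": 0, "wy": 0, "wz": 0, "jaw": 1},
    {"x": 0.002, "y": 0, "z": 0, "wx": 0, "wy": 0, "wz": 0, "jaw": 1},
    {"x": 0.002, "y": 0, "z": 0, "wx": 0, "wy": 0, "wz": 0, "jaw": 1}
  ]
}}

```text
time: 23.25
position: [0.5681, -0.0613, 0.0942]
tool_rot: [3.141, 0.027, -0.001]
ft_force: [0.1, 0.1, 0.8]
grip_width: 0.247
```

>>> {"fn": "step_arm", "kwargs": {
  "plan": [
    {"x": 0.001, "y": 0, "z": 0, "wx": 0, "wy": 0, "wz": 0, "jaw": 1},
    {"x": 0.0015, "y": 0, "z": 0, "wx": 0, "wy": 0, "wz": 0, "jaw": 1},
    {"x": 0.0015, "y": 0, "z": 0, "wx": 0, "wy": 0, "wz": 0, "jaw": 1}
  ]
}}

```text
time: 23.55
position: [0.5683, -0.0613, 0.0938]
tool_rot: [3.141, 0.027, -0.005]
ft_force: [-5.1, -0.3, 2.0]
grip_width: 0.254
```

The shoulder has met the mouth: it stopped at x = 0.5683 with -5 N. I'll add a small firm push, then release and back off.

>>> {"fn": "step_arm", "kwargs": {
  "plan": [
    {"x": 0.001, "y": 0, "z": 0, "wx": 0, "wy": 0, "wz": 0, "jaw": 1},
    {"x": 0.0015, "y": 0, "z": 0, "wx": 0, "wy": 0, "wz": 0, "jaw": 1},
    {"x": 0.0015, "y": 0, "z": 0, "wx": 0, "wy": 0, "wz": 0, "jaw": 1}
  ]
}}

```text
time: 23.85
position: [0.5684, -0.0613, 0.0938]
tool_rot: [3.141, 0.027, -0.01]
ft_force: [-8.2, -0.7, 4.8]
grip_width: 0.252
```

```bash
python3 s.py
```

```text
t 23.85 [ 0.5684 -0.0613  0.0938] yaw 0.97 tilt [-0.007 -0.   ] [ 0.22  0.27 -0.18  1.79  0.05  1.1  -1.54] F [-8.18 -0.71  4.82] M [0.051 1.947 0.097] g 22.0
```

>>> {"fn": "step_arm", "kwargs": {
  "plan": [
    {"x": 0, "y": 0, "z": 0, "wx": 0, "wy": 0, "wz": 0, "jaw": 0},
    {"x": -0.001, "y": 0, "z": 0, "wx": 0, "wy": 0, "wz": 0, "jaw": -0.5},
    {"x": -0.001, "y": 0, "z": 0, "wx": 0, "wy": 0, "wz": 0, "jaw": -0.5},
    {"x": -0.001, "y": 0, "z": 0, "wx": 0, "wy": 0, "wz": 0, "jaw": -0.5},
    {"x": -0.001, "y": 0, "z": 0, "wx": 0, "wy": 0, "wz": 0, "jaw": -0.5},
    {"x": -0.001, "y": 0, "z": 0, "wx": 0, "wy": 0, "wz": 0, "jaw": -0.5},
    {"x": -0.001, "y": 0, "z": 0, "wx": 0, "wy": 0, "wz": 0, "jaw": -0.5},
    {"x": -0.001, "y": 0, "z": -0.03, "wx": 0, "wy": 0, "wz": 0, "jaw": -0.5},
    {"x": -0.001, "y": 0, "z": -0.07, "wx": 0, "wy": 0, "wz": 0, "jaw": -0.5},
    {"x": -0.02, "y": 0, "z": -0.11, "wx": 0, "wy": 0, "wz": 0, "jaw": -0.5},
    {"x": -0.04, "y": 0, "z": -0.11, "wx": 0, "wy": 0, "wz": 0, "jaw": -0.5},
    {"x": -0.04, "y": 0, "z": -0.11, "wx": 0, "wy": 0, "wz": 0, "jaw": -0.5},
    {"x": -0.04, "y": 0, "z": -0.11, "wx": 0, "wy": 0, "wz": 0, "jaw": -0.5}
  ]
}}

```text
time: 25.15
position: [0.5313, -0.0619, 0.2041]
tool_rot: [3.141, 0.026, 0.0]
ft_force: [0.6, -0.7, 0.7]
grip_width: 0.749
```

```bash
python3 s.py;python3 -c "
from h import *
st=ctrl.get_state();snap('wrist','w10.png',(190,40,450,240),3)
a=cv2.imread('pics/raw_w10.png');h=cv2.cvtColor(a,cv2.COLOR_BGR2HSV).astype(int)
red=((h[...,0]<6)|(h[...,0]>174))&(h[...,1]>150)&(h[...,2]>40)
br=(h[...,0]>10)&(h[...,0]<28)&(h[...,1]>90)&(h[...,2]>80)
for v in range(40,240,5):
  r=np.where(red[v,250:390])[0]+250;b=np.where(br[v,270:370])[0]+270
  if len(r)>3 or len(b)>3: print(v,'R',(int(r.min()),int(r.max())) if len(r)>3 else '','B',(int(b.min()),int(b.max())) if len(b)>3 else '')"
```

```text
t 25.15 [ 0.5313 -0.0619  0.2041] yaw 0.96 tilt [ 0. -0.] [ 0.24  0.09 -0.18  1.76  0.02  1.29 -1.5 ] F [ 0.62 -0.66  0.7 ] M [0.021 0.018 0.017] g 65.2
85 R  B (314, 317)
90 R  B (303, 328)
95 R  B (301, 330)
100 R  B (301, 330)
105 R  B (302, 330)
110 R  B (302, 330)
115 R  B (306, 327)
120 R  B (304, 328)
125 R  B (304, 328)
130 R  B (304, 329)
135 R  B (304, 328)
140 R  B (304, 329)
145 R  B (305, 328)
150 R (306, 328) B 
155 R (306, 328) B 
160 R (306, 328) B 
165 R (307, 328) B 
170 R (307, 328) B 
175 R (307, 328) B 
180 R (307, 328) B
```

The brass meets the red with no gap, so the plug is fully home. One last numeric check compares the middle elbow's direction with the neighbour's, using the same method on the same picture.

```bash
python3 -c "
from h import *
st=ctrl.get_state();C=cam('wrist',st)
a=cv2.imread('pics/raw_w10.png');h=cv2.cvtColor(a,cv2.COLOR_BGR2HSV).astype(float)
S=h[...,1]
for n,y in(('mid',-.06),('nb',.045)):
  p=proj(C,(.6167,y,.1));q=proj(C,(.58,y,.1));print(n,p.round(),q.round())
  vs=np.arange(int(p[1])+12,int(q[1])-3);A=[]
  for s in(-1,1):
    P=[]
    for v in vs:
      u0=p[0]+(q[0]-p[0])*(v-p[1])/(q[1]-p[1])+s*12.5
      lo=int(u0-7);r=S[v,lo:lo+14];g=np.abs(np.diff(r));g[g<25]=0
      if g.sum()>0:
        u=lo+.5+(g*np.arange(13)).sum()/g.sum();P.append(atz(C,u,v,.1)[:2])
    P=np.array(P);k=np.polyfit(P[:,0],P[:,1],1);res=P[:,1]-np.polyval(k,P[:,0]);ok=abs(res)<2*res.std();k=np.polyfit(P[ok,0],P[ok,1],1)
    print(' side',s,len(P),'ang %.2f'%np.degrees(np.arctan(k[0])),'res %.5f'%res.std(),'y@.58 %.4f'%np.polyval(k,.58),'y@.617 %.4f'%np.polyval(k,.617))
"
```

```text
mid [317. 101.] [317. 144.]
 side -1 28 ang -1.63 res 0.00043 y@.58 -0.0477 y@.617 -0.0487
 side 1 28 ang 2.69 res 0.00020 y@.58 -0.0714 y@.617 -0.0697
nb [195.  99.] [199. 142.]
 side -1 15 ang -5.77 res 0.00068 y@.58 0.0604 y@.617 0.0566
 side 1 25 ang 0.57 res 0.00109 y@.58 0.0339 y@.617 0.0343
```

```bash
python3 -c "
from h import *
print(ctrl.close_job())"
```

```text
the job is handed in; nothing more can be done
None
```

The middle elbow is tight and facing front, the red plug is home in its outlet, and I handed the job in at about 25 s with the gripper clear of everything.

- **Elbow:** I turned it clockwise just over one full turn, past the first, still-loose front. It met the seal a bit over half a turn in, and the torque levelled off at about 0.75 Nm. I stopped at the first front with the torque up, with the jaws flush on the flats at a yaw of 0.2°, and did not turn it past that.
- **Plug:** I took the red plug nearest the base. It slid in without force until the shoulder met the mouth, and I finished with an 8 N push. After I let go, the last picture showed the brass meeting the red with no gap.
- **Checks that disagreed:** The jaws read the elbow's direction as 0.2° from front, while the camera estimates ran from about 0.5° to 2.4° short of front. The camera fit of the neighbouring elbow was too scattered to settle it. I took the elbow as within about 2.5° of front, on the short side, and left it.
- **Other:** I lightly touched the bench or the plug while gripping it (6 N). I did not touch the other objects, but I did not re-check them at the end.

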